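Reset the grill table: hang the menus, swap bottle and jar on both trays

ROBOT

A 6-joint arm with a two-finger parallel gripper is mounted at the origin on the work surface. World frame = base frame: x ahead of the robot, y to its left, z up, the work surface at z = 0. Lengths are in mm, angles in rad, forces in N, time in s.
With the tool pointing down it reaches from about 350 to 875 mm from the base axis. Payload 4.2 kg.
Tool frame: the origin (TCP) lies midway between the tips of the shut fingers; the grasp point (between the pads) lies arm.grip_depth behind it (arm.grip_depth is the distance from the TCP to the grasp point, in mm); z points along the fingers, y is the direction in which the jaws open and shut (so a half turn about z gives the same grasp; the last joint's range is limited). The gripper opens to 85 mm and grips with 20 to 120 N. Pads are 22 mm wide; open, the fingers measure 114 mm over their backs; the gripper's body (76 mm by 85 mm) begins 54 mm behind the grasp point. The pads swing forward as they close: fully open they stand 13 mm farther back than shut.
Start: joints at [1.604, 0.385, 0.008, 0, -1.194, -0.259], TCP at [139.897, 609.121, 231.312] pointing down, gripper open.
Joint ranges: [-3.14, 3.14], [-1.21, 2.06], [-1.07, 1.41], [-3.16, 2.05], [-2.99, -0.16], [-3.1, 3.1]. Speed limits (rad/s): [2.79, 2.79, 3.14, 3.14, 3.14, 3.14].

INTERFACE

Orientations are given as a unit quaternion [x, y, z, w].
In Python, from bench import arm gives the robot as it stands.
- The arm moves only by the tool play_rows, never from a script. Its argument "motion" is one flat list of numbers, 7 for each row, row after row: the opening in per cent of the stroke, from 0 (shut) to 100 (fully open), then the shift along the world's x, y, z in cm, then the turn, a rotation vector about the world's x, y, z in degrees. A call has 1 to 5 rows; each row is the pose to reach, as a shift and turn from the pose commanded when the call began; what a row does not reach only later rows make up. A row lasts 1/8 s, in which the tool goes at most 62.5 mm and 10.7 degrees, less where a joint would pass 70% of its speed; a pose out of reach is approached as far as the arm can. A call with a gripper value outside its range is refused whole. The fingers move at their own pace and stop on an object; the grip force is fixed at half the most. Time passes only in rows, so rows that repeat a pose let the fingers close. It gives the time, the measured TCP pose, the force and the opening at its end, in the units of the state.
- arm.read_state(): the state, without advancing time (a new reading comes with each control period).
- arm.get_image(name): name is "side" or "top"; returns (picture, depth): 480x640x3 uint8, red, green, blue; 480x640 float32, mm along the optical axis (not along the pixel's ray), 0 where there is no reading.
- arm.camera_info(name): a dict with "fovy" (degrees; the focal length in pixels is half the picture's height over the tangent of half this angle, whatever the lens; pixels are square), "cx", "cy" (the principal point, pixels), "k1" (the pictures are not rectified: a ray, as slopes to the right and down, at radius r is drawn at 1 + k1 r^2 times it, then the intrinsics apply), "R" (3x3) and "t" (3): a world point X has camera coordinates R X + t. Camera axes: x right, y down, z forward; pixel columns grow to the right and rows downward; lengths in mm; the calibration is good to about 2 mm. A picture is of the moment at which its call begins. camera_info takes no time and is no camera call.
- arm.job_done(): hands the job in, once; it reports no verdict.
Trained networks look in the newest picture that a camera, given by its name, has taken for a name from the list of things; names that differ only in an ending like _2 or _b are one class to them, and where a whole thing is asked for, a point or a joint stands for the part that bears it (a point fixed in the world has none). Each returns a list of dicts, best first, with "confidence" (0 to 1); they miss things now and then, are a little off and sometimes report something else, mostly with a low value. They report only what shows in the picture. A call takes as long as a camera call. They do not tell look-alikes from the thing itself.
- arm.outline_of(thing, camera): "mask" (480x640 bool, what is visible of it) and "extent" ([left, top, width, height] in pixels, round what is visible of it).
- arm.place_of(thing, camera): "uv" ([column, row] in pixels: a listed point, or the origin of a listed thing).
The state is a dict: "clock": time; "joints": joint angles; "joint_vel": joint speeds; "joint_efforts": joint torques, N m; "position": TCP position; "ee_rot": TCP orientation; "contact_force": force on the tool from outside, world axes, zero at the start; "wrist_torque": the same for the moment, N m; "gripper_width": finger opening in mm.
Only numpy, scipy, OpenCV 4.12 (cv2) and the standard library are available. Lean on these libraries where they do the work, as an engineer would, in place of code of your own. Each camera call takes 0.05 s, during which the arm holds its last target.

TASK

Get the grill table ready for the next guests. Hang every tent-shaped menu astride the horizontal rail in front of the grill, and on each of the two condiment trays swap the tall sauce bottle and the short spice jar, so that each ends up standing upright in the compartment the other one had. Do not disturb the other tableware.

Things in the scene. Friction and masses are not known exactly. Their poses are not given: they have to be found in the camera images.
- menu_1: Wooden table menu, may be absent; all alike, 0.18 kg. Inverted V of two rigid 4 mm boards, 56 mm wide, 21 degrees off vertical, weighted feet 83 mm apart overall, a shallow roof inside; on top an upright grip spine 12 mm thick (its x), 56 mm wide (its y), 100 to 135.5 mm above the feet. Origin: midway between the feet at their level; x across the ridge, y along it, z up.
- menu_1_saddle (a point): Point of menu_1 67.5 mm above its origin on its own z axis: where the axis of the rail bar lies when the menu hangs astride the rail with the bar up under its roof.
- menu_2: Wooden table menu, may be absent; all alike, 0.18 kg. Inverted V of two rigid 4 mm boards, 56 mm wide, 21 degrees off vertical, weighted feet 83 mm apart overall, a shallow roof inside; on top an upright grip spine 12 mm thick (its x), 56 mm wide (its y), 100 to 135.5 mm above the feet. Origin: midway between the feet at their level; x across the ridge, y along it, z up.
- menu_2_saddle (a point): Point of menu_2 67.5 mm above its origin on its own z axis: where the axis of the rail bar lies when the menu hangs astride the rail with the bar up under its roof.
- menu_3: Wooden table menu, may be absent; all alike, 0.18 kg. Inverted V of two rigid 4 mm boards, 56 mm wide, 21 degrees off vertical, weighted feet 83 mm apart overall, a shallow roof inside; on top an upright grip spine 12 mm thick (its x), 56 mm wide (its y), 100 to 135.5 mm above the feet. Origin: midway between the feet at their level; x across the ridge, y along it, z up.
- menu_3_saddle (a point): Point of menu_3 67.5 mm above its origin on its own z axis: where the axis of the rail bar lies when the menu hangs astride the rail with the bar up under its roof.
- rail_mid (a point): Middle of the axis of the fixed steel rail before the round grill: a 16 mm bar, axis 120 mm above the table, along this point's y; x across it. Posts (16 mm square) 160 mm either side of the middle, so menus fit with centres up to 120 mm from it. A hung menu's feet are about 52 mm above the table.
- tray_left: Fixed shallow aluminium condiment tray on the robot's left, 102 mm (its x) by 199 mm (its y), walls 5 mm thick and 18 mm high, floor 4 mm above the table, divided across the middle into two compartments 92 mm square. Origin: centre of the underside.
- tray_left_a (a point): Centre of the floor of the +y compartment of tray_left, 48.5 mm from the tray's middle, 4 mm above the table.
- tray_left_b (a point): Centre of the floor of the -y compartment of tray_left, 48.5 mm from the tray's middle, 4 mm above the table.
- bottle_left: Tall amber glass sauce bottle in tray_left: round body 60 mm in diameter up to 80 mm, shoulder narrowing to the neck at 105 mm, black cap 30 mm in diameter from 112 mm to the top at 148 mm. About 0.3 kg. Origin: centre of the underside, z up.
- jar_left: Short cylindrical steel spice jar in tray_left: 60 mm in diameter, 78 mm high, with an 8 mm knob on its lid. About 0.25 kg. Origin: centre of the underside, z up.
- tray_right: Fixed shallow aluminium condiment tray on the robot's right, 102 mm (its x) by 199 mm (its y), walls 5 mm thick and 18 mm high, floor 4 mm above the table, divided across the middle into two compartments 92 mm square. Origin: centre of the underside.
- tray_right_a (a point): Centre of the floor of the +y compartment of tray_right, 48.5 mm from the tray's middle, 4 mm above the table.
- tray_right_b (a point): Centre of the floor of the -y compartment of tray_right, 48.5 mm from the tray's middle, 4 mm above the table.
- bottle_right: Tall amber glass sauce bottle in tray_right: round body 60 mm in diameter up to 80 mm, shoulder narrowing to the neck at 105 mm, black cap 30 mm in diameter from 112 mm to the top at 148 mm. About 0.3 kg. Origin: centre of the underside, z up.
- jar_right: Short cylindrical steel spice jar in tray_right: 60 mm in diameter, 78 mm high, with an 8 mm knob on its lid. About 0.25 kg. Origin: centre of the underside, z up.
- dish_1: Small steel sauce dish, 56 mm across, 22 mm high, tableware to be left where it is. Origin: about its middle, at the underside.
- dish_2: Small steel sauce dish, 56 mm across, 22 mm high, tableware to be left where it is. Origin: about its middle, at the underside.
- tumbler: Steel tumbler, 68 mm across, 75 mm high, tableware to be left where it is. Origin: about its middle, at the underside.
- rice_bowl: Lidded steel rice bowl, 100 mm across, 62 mm high, tableware to be left where it is. Origin: about its middle, at the underside.
- spoon: Serving spoon lying on the robot side of the menus, 200 mm long, 20 mm high, its length (its x) running roughly from right to left, tableware to be left where it is. Origin: about its middle, at the underside.
- tongs: Steel grill tongs lying flat on the robot side of the menus, 180 mm long, 11 mm high, their length (x) running roughly from right to left, tableware to be left where it is. Origin: about its middle, at the underside.
There are look-alikes about, which are no part of the job. What is shaped like the tray_right but green is not meant.

How it is judged (in metres and radians):
At the end, for the whole second after the job is handed in: Each menu hangs astride the rail: bar within 15 mm of its saddle point, within 130 mm of the rail's middle, tilt under 0.4 rad. Each bottle and jar stands upright (0.1 rad) on the floor of its tray's other compartment, within 25 mm of its centre and over 60 mm from its start. All at rest (x of menu_1_saddle in the frame of rail_mid between -0.015 and 0.015 m and z of menu_1_saddle in the frame of rail_mid between -0.015 and 0.015 m and y of menu_1_saddle in the frame of rail_mid between -0.13 and 0.13 m and angle between each of menu_1, menu_2, menu_3's own z axis and vertical below 0.4 rad and linear speed of each of menu_1, menu_2, menu_3 below 0.05 m/s and x of menu_2_saddle in the frame of rail_mid between -0.015 and 0.015 m and z of menu_2_saddle in the frame of rail_mid between -0.015 and 0.015 m and y of menu_2_saddle in the frame of rail_mid between -0.13 and 0.13 m and x of menu_3_saddle in the frame of rail_mid between -0.015 and 0.015 m and z of menu_3_saddle in the frame of rail_mid between -0.015 and 0.015 m and y of menu_3_saddle in the frame of rail_mid between -0.13 and 0.13 m and (horizontal distance between bottle_left and tray_left_a below 0.025 m or horizontal distance between bottle_left and tray_left_b below 0.025 m) and distance of each of bottle_left, jar_left, bottle_right, jar_right from where it was at the start of the episode above 0.06 m and height (world z) of each of bottle_left, jar_left, bottle_right, jar_right below 0.01 m and angle between each of bottle_left, jar_left, bottle_right, jar_right's own z axis and vertical below 0.1 rad and linear speed of each of bottle_left, jar_left, bottle_right, jar_right below 0.03 m/s and (horizontal distance between jar_left and tray_left_a below 0.025 m or horizontal distance between jar_left and tray_left_b below 0.025 m) and (horizontal distance between bottle_right and tray_right_a below 0.025 m or horizontal distance between bottle_right and tray_right_b below 0.025 m) and (horizontal distance between jar_right and tray_right_a below 0.025 m or horizontal distance between jar_right and tray_right_b below 0.025 m)); the robot touches nothing.
It fails at once if a piece of the other tableware is pushed more than 30 mm from its place (distance of any of dish_1, dish_2, tumbler, rice_bowl, spoon, tongs from where it was at the start of the episode above 0.03 m).
It fails at once if a dish, the tumbler or the rice bowl is tipped over (angle between any of dish_1, dish_2, tumbler, rice_bowl's own z axis and vertical above 0.8 rad).
Of menu_1, menu_2, menu_3 only 1 to 3 are there at a start; the rules pass over those that are not, and their reading is None.
At some moment in a run one of menu_1, menu_2, menu_3, jar_left, jar_right may be knocked a few centimetres aside while the robot is not near it.
It also fails if it takes over 210 s, if anything falls off the work surface, if the arm or the gripper's body presses on something with over 40 N, if the wrist force passes 120 N, or if a joint passes its speed limit or range.

## Working session

There is one attempt and no reset: what is moved stays moved. The work goes in short steps, Python scripts to look and compute and a tool call to move; the robot and the scene stay as the last step left them, time stands still between calls to the robot, and variables do not carry over. Pictures are saved under pics/ and viewed, and the job is handed in when it is done.

Besides the shell and the picture viewer there is one more tool, called after ">>>" as name(argument=value, ...) on one line, values as JSON. play_rows: Moves the arm, as the interface text tells. Its arguments: {"type":"object","properties":{"motion":{"type":"array","items":{"type":"number"}}},"required":["motion"]}

```bash
mkdir -p pics; ls; python3 - <<'E'
from bench import arm
import cv2
print(arm.read_state()); print(arm.grip_depth)
for n in ("top","side"):
    im,d=arm.get_image(n); cv2.imwrite(f"pics/{n}0.png",im[:,:,::-1]); print(n,arm.camera_info(n))
E
```

```text
pics
{'clock': 0.0, 'joints': array([ 1.60364214e+00,  3.85568081e-01,  6.60529491e-03, -4.82711995e-04,
       -1.19399661e+00, -2.58554664e-01]), 'joint_vel': array([-0.00024717,  0.00064309, -0.00067082, -0.00015082,  0.00153195,
        0.00075011]), 'joint_efforts': array([-2.05666447e-04, -3.92290235e+01,  1.88403118e+01,  4.18633953e+00,
       -4.72061976e-03, -3.25385457e-06]), 'position': array([139.7563953 , 608.56891229, 230.20900956]), 'ee_rot': array([ 9.93628057e-01, -1.12703438e-01, -6.49282571e-05,  1.10264374e-03]), 'contact_force': array([ 0.10088964, -0.09739415, -0.14484005]), 'wrist_torque': array([ 0.00808447, -0.01982282,  0.0204692 ]), 'gripper_width': 85.40867192764894}
18.700000000000003
top {'fovy': 50.008688198287544, 'cx': 318.2915181665076, 'cy': 240.57809795515604, 'k1': -0.02412267568183327, 'R': array([[-0.003104  , -0.99991644, -0.01254912],
       [-0.98731051,  0.00505684, -0.15872108],
       [ 0.15877127,  0.01189721, -0.98724371]]), 't': array([   6.76647347,  463.45370411, 1258.84491909])}
side {'fovy': 46.47867943702174, 'cx': 318.3184860576676, 'cy': 238.48352395725743, 'k1': -0.024295935968364026, 'R': array([[ 0.87188438, -0.4896727 ,  0.00618622],
       [-0.30622934, -0.55502601, -0.77341432],
       [ 0.3821534 ,  0.67243347, -0.63387066]]), 't': array([-390.67748208,  210.65826246,  973.9903637 ])}
```

View pics/top0.png

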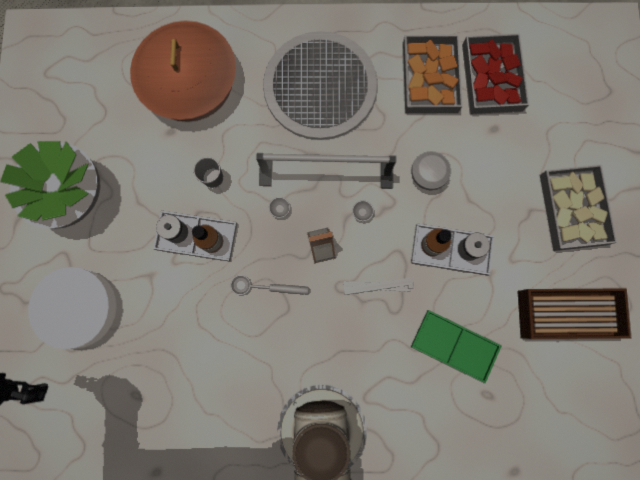

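View pics/side0.png

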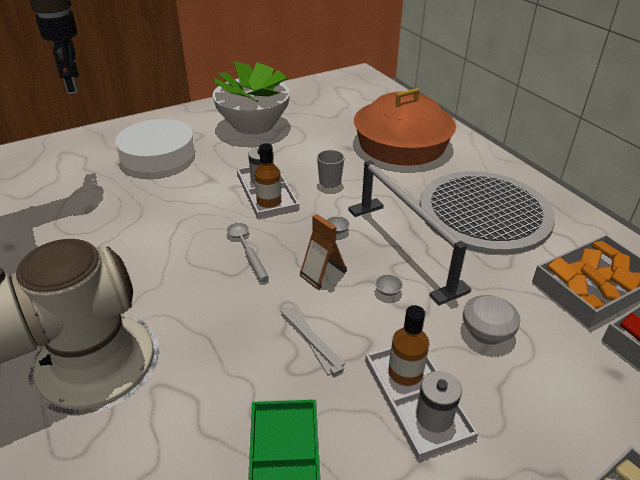

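The top view shows one menu at (321,245), with the rail from (263,157) to (391,160). The left tray is at (197,237): jar (171,229), bottle (206,237). The right tray is at (452,249): bottle (438,241), jar (477,246). The green tray at (457,346) is the look-alike and is not meant. Next I'll measure all of these.

```bash
cat > h.py <<'E'
from bench import arm
import numpy as np, cv2
def K(n):
    c=arm.camera_info(n); f=240/np.tan(np.radians(c["fovy"])/2)
    return c,f
def slopes(n,uv):
    c,f=K(n); uv=np.atleast_2d(np.asarray(uv,float))
    Km=np.array([[f,0,c["cx"]],[0,f,c["cy"]],[0,0,1.]])
    p=cv2.undistortPoints(uv.reshape(-1,1,2),Km,np.array([c["k1"],0,0,0.]))
    return p.reshape(-1,2),c
def at_z(n,uv,z):
    s,c=slopes(n,uv); R=c["R"];t=c["t"]; o=-R.T@t
    d=np.c_[s,np.ones(len(s))]@R
    return o+d*((np.asarray(z)-o[2])/d[:,2])[:,None]
def from_depth(n,uv,dep):
    s,c=slopes(n,uv)
    return (np.c_[s,np.ones(len(s))]*np.asarray(dep)[:,None]-c["t"])@c["R"]
def proj(n,X):
    c,f=K(n); X=np.atleast_2d(X)
    Km=np.array([[f,0,c["cx"]],[0,f,c["cy"]],[0,0,1.]])
    return cv2.projectPoints(X.astype(float),cv2.Rodrigues(c["R"])[0],c["t"],Km,np.array([c["k1"],0,0,0.]))[0].reshape(-1,2)
def tri(uvt,uvs):
    A=[];b=[]
    for n,uv in(("top",uvt),("side",uvs)):
        s,c=slopes(n,uv); R=c["R"];t=c["t"]
        for i in(0,1):
            A.append(R[i]-s[0,i]*R[2]); b.append(s[0,i]*t[2]-t[i])
    x,r,_,_=np.linalg.lstsq(np.array(A),np.array(b),rcond=None); return x,r
def cloud(n,dep):
    v,u=np.nonzero(dep>0); return from_depth(n,np.c_[u,v],dep[v,u]),np.c_[u,v]
E
python3 - <<'E'
from h import *
np.set_printoptions(precision=1,suppress=True)
z={"bottle":0+4,"jar":4,"menu":0,"tray_left":0,"tray_right":0,"dish":0,"tumbler":0,"rice_bowl":0,"spoon":0,"tongs":0}
for n in("top","side"):
    print(n)
    for th in["menu_1","menu_1_saddle","rail_mid","tray_left","tray_left_a","tray_left_b","tray_right","tray_right_a","tray_right_b","bottle_left","jar_left","bottle_right","jar_right","dish_1","tumbler","rice_bowl","spoon","tongs"]:
        Z=120 if th=="rail_mid" else 67.5 if "saddle" in th else 4 if th[-2:] in("_a","_b") or "bottle" in th or "jar" in th else 0
        for r in arm.place_of(th,n):
            if r["confidence"]>.2: print(th,round(r["confidence"],2),np.array(r["uv"]),at_z(n,r["uv"],Z)[0])
E
```

```text
top
menu_1 0.68 [322.3 244.9] [458.1  -5.    0. ]
menu_1 0.52 [323.2 158.1] [691.7  -8.4   0. ]
rail_mid 0.62 [325.5 157.4] [653.8 -14.2 120. ]
tray_left 0.71 [194.3 236. ] [483.2 328.5   0. ]
tray_left 0.68 [175.9 234. ] [488.7 377.    0. ]
tray_left 0.66 [214.8 239.9] [472.6 274.5   0. ]
tray_left 0.47 [470.6 251.5] [ 438.9 -387.3    0. ]
tray_left_a 0.71 [194.3 236. ] [482.5 327.5   4. ]
tray_left_a 0.68 [175.9 234. ] [488.  375.8   4. ]
tray_left_a 0.66 [214.8 239.9] [471.9 273.6   4. ]
tray_left_a 0.47 [470.6 251.5] [ 438.4 -386.2    4. ]
tray_left_b 0.71 [194.3 236. ] [482.5 327.5   4. ]
tray_left_b 0.68 [175.9 234. ] [488.  375.8   4. ]
tray_left_b 0.66 [214.8 239.9] [471.9 273.6   4. ]
tray_left_b 0.47 [470.6 251.5] [ 438.4 -386.2    4. ]
tray_right 0.91 [470.6 355.2] [ 177.2 -374.7    0. ]
tray_right 0.74 [467.8 255.8] [ 427.8 -379.6    0. ]
tray_right 0.58 [450.9 246.6] [ 451.9 -337.1    0. ]
tray_right 0.58 [432.5 247.2] [ 450.6 -289.5    0. ]
tray_right_a 0.91 [470.6 355.2] [ 177.4 -373.6    4. ]
tray_right_a 0.74 [467.8 255.8] [ 427.3 -378.4    4. ]
tray_right_a 0.58 [45
[... 2540 characters left out ...]
ght_b 0.84 [403.  376.3] [ 447.7 -293.7    4. ]
tray_right_b 0.7 [283.8 434.9] [ 222.  -293.9    4. ]
tray_right_b 0.63 [283.6 465.7] [ 199.1 -338.8    4. ]
bottle_left 0.65 [270.  197.9] [476.  287.6   4. ]
bottle_right 0.66 [405.7 373.3] [ 455.3 -290.9    4. ]
bottle_right 0.41 [403.7 372. ] [ 454. -287.    4.]
jar_right 0.83 [434.  416.4] [ 444.9 -381.1    4. ]
dish_1 0.87 [388.  288.2] [ 550.  -102.7   -0. ]
dish_1 0.81 [337.6 228.8] [559.8 110.1   0. ]
tumbler 0.88 [325.7 182.7] [629.5 285.2   0. ]
rice_bowl 0.9 [488.5 330.9] [ 648.2 -285.7    0. ]
rice_bowl 0.69 [313. 337.] [ 357.9 -140.8    0. ]
spoon 0.75 [247.8 254.8] [346.3 125.8   0. ]
tongs 0.71 [310. 339.] [ 350.9 -142.3    0. ]
```

```bash
cat > meas.py <<'E'
from h import *
from scipy.spatial import cKDTree
np.set_printoptions(precision=1,suppress=True)
def clouds():
    out={}
    for n in("top","side"):
        im,d=arm.get_image(n); P,uv=cloud(n,d); out[n]=(P,uv,im,d)
    return out
def box(P,x,y,z):
    return P[(abs(P[:,0]-x[0])<x[1])&(abs(P[:,1]-y[0])<y[1])&(P[:,2]>z[0])&(P[:,2]<z[1])]
def circ(Q,r):
    from scipy.optimize import least_squares
    c0=Q[:,:2].mean(0)
    s=least_squares(lambda c:np.hypot(Q[:,0]-c[0],Q[:,1]-c[1])-r,c0,loss="soft_l1"); return s.x,np.sqrt(np.mean(s.fun**2))
E
python3 - <<'E'
from meas import *
C=clouds()
for n in C:
    P=C[n][0]; print(n)
    for nm,x,y in(("bl",470,283),("br",457,-287),("jl",492,370),("jr",442,-380)):
        T=box(P,(x,45),(y,40),(120,170)) if nm[0]=="b" else box(P,(x,45),(y,42),(70,100))
        if len(T)>5:
            print(nm,len(T),"zmax %.1f"%T[:,2].max(),"mean",T.mean(0),"mid",(T.min(0)+T.max(0))/2,T.max(0)-T.min(0))
            top=T[T[:,2]>T[:,2].max()-6]; print("   top",len(top),top.mean(0),(top.min(0)+top.max(0))/2)
        B=box(P,(x,50),(y,45),(25,75))
        if len(B)>10: print("   body circ",circ(B,30))
    R=box(P,(653,30),(-14,135),(105,135)); l=np.polyfit(R[:,1],R[:,0],1)
    print("rail",len(R),R.mean(0),"slope",l,"zmax",np.percentile(R[:,2],98), R[:,1].min(),R[:,1].max())
    R=box(P,(653,60),(-14,190),(90,140)); print("  y ext",R[:,1].min(),R[:,1].max())
    M=box(P,(460,70),(-5,70),(105,150)); 
    if len(M)>5:
        c=cv2.minAreaRect(M[:,:2].astype(np.float32)); print("menu spine",len(M),M.mean(0),M[:,2].max(),c)
    M=box(P,(460,70),(-5,70),(128,150)); print("menu top",len(M),M.mean(0))
    F=box(P,(460,80),(-5,80),(4,150)); print("menu all",cv2.minAreaRect(F[:,:2].astype(np.float32)))
    for s,x,y in(("L",482,326),("R",445,-336)):
        T=box(P,(x,80),(y,125),(9,24)); print("tray",s,len(T),cv2.minAreaRect(T[:,:2].astype(np.float32)))
E
```

```text
top
bl 173 zmax 158.8 mean [466.9 279.2 147.8] mid [468.2 280.9 139.5] [29.5 28.3 38.6]
   top 56 [467.  282.2 154.8] [468.4 280.9 155.8]
   body circ (array([468.5, 281.7]), np.float64(1.5144366308453083))
br 173 zmax 158.6 mean [ 455.2 -285.6  148.2] mid [ 456.1 -287.1  139.6] [29.3 29.  38.1]
   top 44 [ 456.4 -286.3  154.5] [ 457.4 -286.9  155.7]
   body circ (array([ 456.6, -287.9]), np.float64(0.5377946190079184))
jl 500 zmax 96.7 mean [492.5 372.2  82.4] mid [493.  373.9  83.5] [59.5 60.5 26.5]
   top 15 [493.  373.4  92.8] [493.4 372.3  93.8]
   body circ (array([494. , 374.1]), np.float64(2.6463336185291526))
jr 503 zmax 97.0 mean [ 443.8 -378.4   82.5] mid [ 444.  -381.4   83.9] [58.8 60.6 26.2]
   top 18 [ 445.5 -378.7   93. ] [ 444.  -378.8   94. ]
   body circ (array([ 444.6, -381.7]), np.float64(1.088442789069126))
rail 754 [650.7 -13.3 126.1] slope [  0.  651.1] zmax 132.1683725736638 -148.17851523714194 120.19700693271784
  y ext -182.10344859242775 153.51608865586198
menu spine 169 [456.1  -1.6 131.3] 142.6551524680946 ((457.4377136230469, -1.5329399108886719), (12.9
[... 1257 characters left out ...]
01638904))
rail 812 [649.1 -25.1 123.9] slope [  0.  649.9] zmax 128.98989242241046 -148.91800244680985 120.97694635698072
  y ext -185.1895297395341 155.54936241944418
menu spine 406 [456.1  -5.3 123.8] 137.99495592642768 ((458.0862731933594, -1.445962905883789), (15.685853958129883, 59.816165924072266), 13.301468849182129)
menu top 173 [457.4  -3.9 133.5]
menu all ((471.1500244140625, -34.80187225341797), (88.91181945800781, 142.4037322998047), 22.443923950195312)
tray L 622 ((483.37957763671875, 322.74005126953125), (205.98626708984375, 103.58912658691406), 80.8238296508789)
tray R 1812 ((422.54437255859375, -327.9614562988281), (211.09356689453125, 150.33143615722656), 80.29281616210938)
```

```bash
python3 - <<'E'
import cv2
a=cv2.imread("pics/top0.png"); 
cv2.imwrite("pics/c1.png",cv2.resize(a[130:310,140:500],(800,400),interpolation=cv2.INTER_CUBIC))
a=cv2.imread("pics/side0.png"); 
cv2.imwrite("pics/c2.png",cv2.resize(a[140:320,220:420],(660,594),interpolation=cv2.INTER_CUBIC))
E
```

```text
(no output)
```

View pics/c1.png

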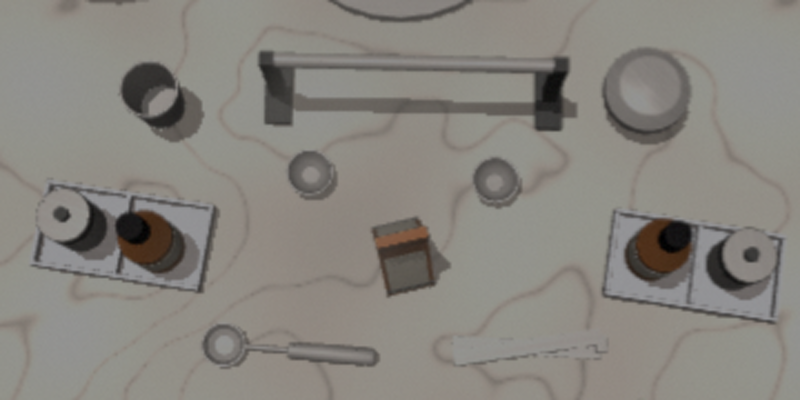

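View pics/c2.png

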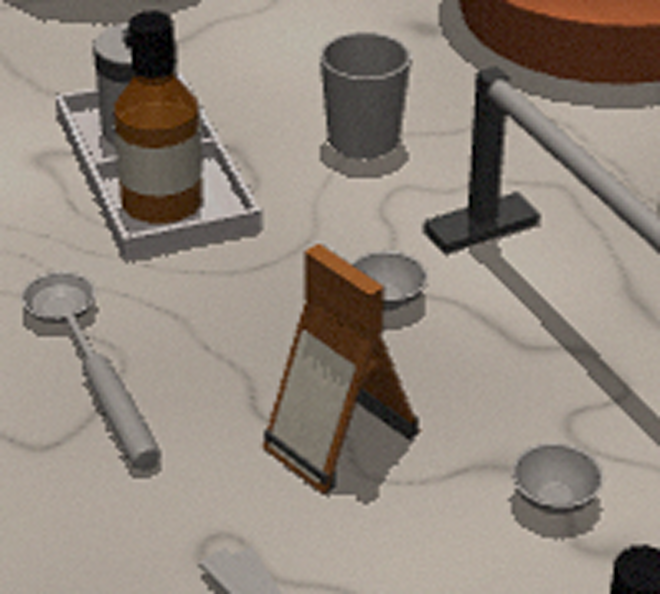

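```bash
python3 - <<'E'
from meas import *
C=clouds()
for n in C:
    P=C[n][0].copy(); print(n)
    tb=box(P,(450,60),(-120,60),(-20,30)); b=np.median(tb[:,2]); print("table z",b,tb[:,2].std())
    P[:,2]-=b
    R=box(P,(653,25),(-14,125),(108,140)); l=np.polyfit(R[:,1],R[:,0],1); print("rail deg",np.degrees(np.arctan(l[0])),l[1],R.mean(0),np.percentile(R[:,2],95))
    for sg in(-1,1):
        E=box(P,(653,25),(-14+sg*160,14),(60,140)); print(" post",E.min(0),E.max(0))
    for s,x,y,bb,jj in(("L",482,326,(468.5,281.7),(494,374)),("R",445,-336,(456.6,-287.9),(444.6,-381.3))):
        from scipy.optimize import minimize
        T=box(P,(x,75),(y,115),(11,22))
        T=T[(np.hypot(T[:,0]-bb[0],T[:,1]-bb[1])>34)&(np.hypot(T[:,0]-jj[0],T[:,1]-jj[1])>34)]
        def cost(p):
            c,s_=np.cos(p[2]),np.sin(p[2]); d=T[:,:2]-p[:2]; lx=d[:,0]*c+d[:,1]*s_; ly=-d[:,0]*s_+d[:,1]*c
            ex=abs(lx)-48.5; ey=abs(ly)-97
            dw=np.maximum(abs(ex),np.maximum(ey,0)); dy=np.maximum(abs(ey),np.maximum(ex,0)); dm=np.maximum(abs(ly),np.maximum(ex,0))
            return np.minimum(np.minimum(np.minimum(dw,dy),dm),8).mean()
        best=min((minimize(cost,[x+a,y+e,t],method="Nelder-Mead") for a in(-6,0,6) for e in(-6,0,6) for t in(-.2,-.1,0)),key=lambda r:r.fun)
        p=best.x; ux=np.array([-np.sin(p[2]),np.cos(p[2])])*48.5
        print("tray",s,len(T),p[:2],"deg",np.degrees(p[2]),best.fun,"a",p[:2]+ux,"b",p[:2]-ux)
E
```

```text
top
table z 0.3145994807127688 2.664137580471341
rail deg 1.7145221497099665 651.1267213285126 [650.7 -13.5 125.8] 130.92651272043798
 post [ 638.5 -182.4   61.2] [ 656.8 -161.4  134.2]
 post [647.6 133.6  61.2] [664.9 153.4 132.9]
tray L 505 [482.4 323.7] deg -8.996947130125053 1.5894448434713362 a [490.  371.6] b [474.8 275.8]
tray R 580 [ 444.2 -336.8] deg -9.296970336553644 1.6088103854304 a [ 452.1 -288.9] b [ 436.4 -384.6]
side
table z -0.8745036294040454 1.4597626923433393
rail deg 1.6517050955121608 649.9682970084333 [649.3 -23.6 124.7] 129.15094859030737
 post [ 638.1 -184.7   60.1] [ 657.8 -160.2  131.1]
 post [647.7 133.2  60. ] [667.5 156.8 130.1]
tray L 445 [483.2 322.5] deg -9.443776643589752 1.7947111692049806 a [491.2 370.4] b [475.2 274.7]
tray R 1290 [ 443.7 -338.4] deg -9.67267612608206 1.465004713258887 a [ 451.9 -290.5] b [ 435.6 -386.2]
```

>>> play_rows(motion=[100,2.65,-5.1,0.2,0,0,-5.3,100,5.3,-10.2,0.4,0,0,-10.6,100,7.95,-15.3,0.6,0,0,-15.9,100,10.6,-20.4,0.8,0,0,-21.2,100,13.25,-25.5,1.0,0,0,-26.5])

```text
clock: 2.72
position: [273.0, 352.5, 241.7]
ee_rot: [0.941, -0.339, 0.0, -0.0]
contact_force: [1.0, 0.3, 1.0]
gripper_width: 85.4
```

>>> play_rows(motion=[100,2.65,-5.1,0.2,0,0,-5.3,100,5.3,-10.2,0.4,0,0,-10.6,100,7.95,-15.3,0.6,0,0,-15.9,100,10.6,-20.4,0.8,0,0,-21.2,100,13.25,-25.5,1.0,0,0,-26.5])

```text
clock: 3.35
position: [405.5, 97.4, 251.9]
ee_rot: [0.838, -0.545, 0.0, -0.001]
contact_force: [0.8, 1.2, 0.6]
gripper_width: 85.1
```

>>> play_rows(motion=[100,2.65,-5.1,0.0,0,0,-5.3,100,5.26,-10.06,0,0,0,-11,100,5.26,-10.06,0,0,0,-11])

```text
clock: 3.72
position: [458.4, -4.5, 251.1]
ee_rot: [0.781, -0.625, 0.0, 0.0]
contact_force: [-0.5, 0.4, 0.5]
gripper_width: 85.4
```

```bash
python3 - <<'E'
from meas import *
s=arm.read_state(); print(s["position"],s["joints"],s["clock"])
im,d=arm.get_image("side"); cv2.imwrite("pics/s1.png",im[:,:,::-1])
P,uv=cloud("side",d)
M=box(P,(460,70),(-5,70),(126,142)); print("menu top",len(M),M.mean(0),cv2.minAreaRect(M[:,:2].astype(np.float32)))
print(arm.read_state()["position"])
E
```

```text
[458.4  -4.5 251.1] [ 0.3  0.1 -0.3  0.  -1.1 -0.1] 3.725
menu top 192 [457.5  -4.2 132.6] ((457.6565246582031, -1.439361572265625), (16.03788948059082, 59.04309844970703), 13.834936141967773)
[457.8  -3.1 251.1]
```

View pics/s1.png

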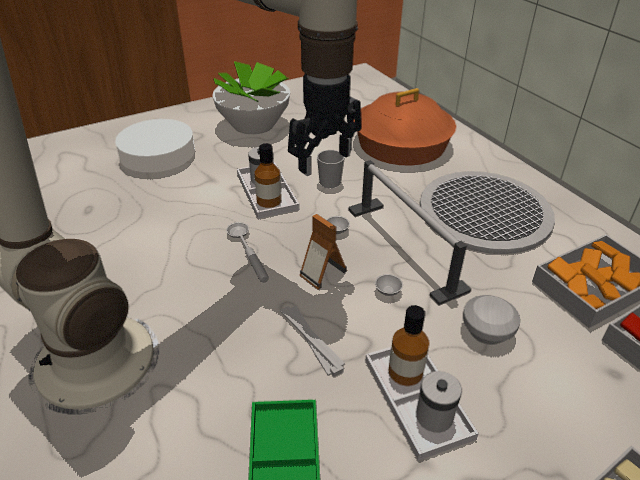

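The gripper is over the menu (spine top at (325,217), jaws at (325,150) above it), and the menu is undisturbed. Now I'll descend.

>>> play_rows(motion=[100,0,0,-4,0,0,0,100,0,0,-8,0,0,0,100,0,0,-12,0,0,0,100,0,0,-14.9,0,0,0,100,0,0,-14.9,0,0,0])

```text
clock: 4.4
position: [455.8, -0.9, 100.9]
ee_rot: [0.784, -0.621, -0.001, 0.002]
contact_force: [0.4, -0.6, 0.6]
gripper_width: 85.5
```

>>> play_rows(motion=[0,0,0,0,0,0,0,0,0,0,0,0,0,0,0,0,0,0,0,0,0,0,0,0,0,0,0,0,0,0,0,0,0,0,0])

```text
clock: 5.03
position: [457.7, -1.5, 102.6]
ee_rot: [0.783, -0.622, 0.0, -0.0]
contact_force: [0.4, 0.0, 1.3]
gripper_width: 11.2
```

>>> play_rows(motion=[0,0,0,0,0,0,0,0,0,0,3,0,0,0,0,0,0,7,0,0,0,0,0,0,11,0,0,0,0,0,0,15,0,0,0])

```text
clock: 5.65
position: [456.7, -1.6, 252.9]
ee_rot: [0.783, -0.622, -0.001, 0.001]
contact_force: [1.2, 0.4, -2.4]
gripper_width: 10.9
```

>>> play_rows(motion=[0,4,-0.3,0.5,0,0,-3,0,8,-0.6,0.5,0,0,-6,0,12,-0.9,0.5,0,0,-9,0,16,-1.2,0.5,0,0,-12,0,19.3,-1.3,0.5,0,0,-15])

```text
clock: 6.28
position: [651.3, -14.7, 255.6]
ee_rot: [-0.694, 0.72, 0.001, -0.001]
contact_force: [-0.9, 1.5, -1.8]
gripper_width: 11.3
```

>>> play_rows(motion=[0,0,0,0,0,0,0,0,0,0,0,0,0,0,0,0,0,0,0,0,0])

```text
clock: 6.65
position: [649.6, -14.5, 257.4]
ee_rot: [-0.695, 0.719, 0.0, -0.0]
contact_force: [-0.7, -0.8, -1.6]
gripper_width: 11.1
```

```bash
python3 - <<'E'
from meas import *
C=clouds(); print(arm.read_state()["position"],arm.read_state()["clock"])
for n in C: cv2.imwrite(f"pics/{n}2.png",C[n][2][:,:,::-1])
P=C["side"][0]
F=box(P,(650,80),(-15,45),(135,225)); print(len(F),F.min(0),F.max(0))
for z in(150,160,170,200): 
    Q=box(P,(650,80),(-15,45),(z-4,z+4)); print(z,Q.min(0),Q.max(0))
E
```

```text
[649.8 -14.4 257.9] 6.75
1164 [606.8 -46.3 153.5] [689.2  17.2 225. ]
150 [610.9 -39.4 153.5] [682.5  17.2 153.9]
160 [606.8 -46.3 156.1] [688.6  13.4 164. ]
170 [607.5 -46.  166. ] [689.2  16.5 173.9]
200 [618.7 -44.9 196.3] [673.7  15.1 204. ]
```

View pics/side2.png

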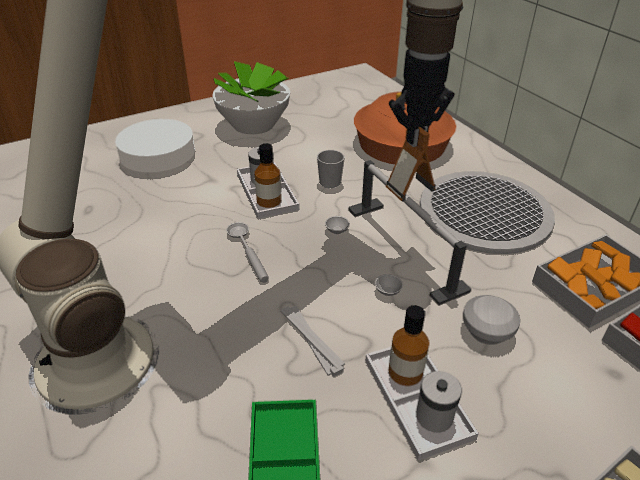

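The menu is held upright astride over the bar (at (412,175)) and centred to within about 2 mm. Lowering it now.

>>> play_rows(motion=[0,0.1,0,-2.5,0,0,0,0,0.1,0,-5,0,0,0,0,0.1,0,-7.5,0,0,0,0,0.1,0,-9.5,0,0,0,0,0.1,0,-10.2,0,0,0])

```text
clock: 7.38
position: [651.9, -14.6, 156.1]
ee_rot: [-0.695, 0.719, -0.001, 0.0]
contact_force: [0.9, -0.1, 6.5]
gripper_width: 11.2
```

>>> play_rows(motion=[0,0,0,0,0,0,0,0,0,0,0,0,0,0])

```text
clock: 7.62
position: [651.8, -14.4, 156.2]
ee_rot: [-0.695, 0.719, -0.0, 0.001]
contact_force: [0.8, -0.1, -0.4]
gripper_width: 11.1
```

```bash
python3 - <<'E'
from meas import *
im,d=arm.get_image("side"); s=arm.read_state(); print(s["position"],s["contact_force"],s["gripper_width"])
cv2.imwrite("pics/s3.png",cv2.resize(im[100:300,320:540,::-1],(660,600)))
E
```

```text
[651.9 -14.4 156.3] [-0.6  0.2  0. ] 11.329111964167527
```

View pics/s3.png

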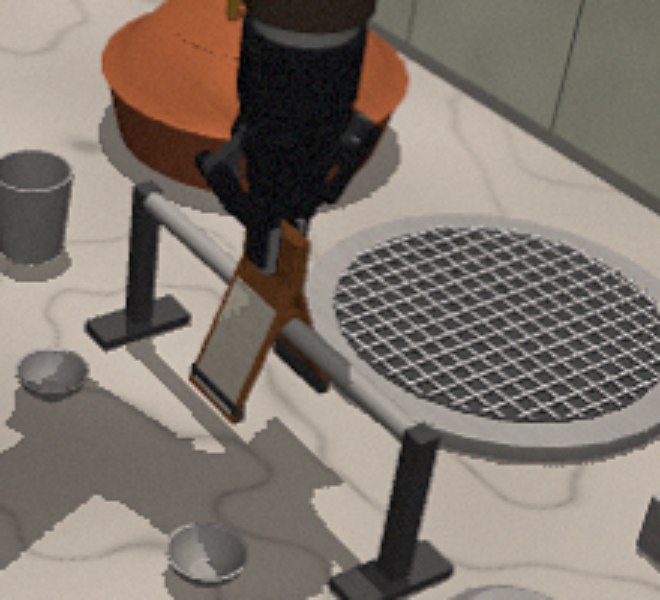

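>>> play_rows(motion=[8,0,0,0,0,0,0,20,0,0,0,0,0,0,35,0,0,0,0,0,0,50,0,0,0,0,0,0,50,0,0,0,0,0,0])

```text
clock: 8.3
position: [651.5, -14.5, 155.3]
ee_rot: [-0.695, 0.719, 0.0, -0.0]
contact_force: [0.2, -0.3, 0.9]
gripper_width: 42.6
```

>>> play_rows(motion=[50,0,0,1.5,0,0,0,50,0,0,4,0,0,0,50,0,0,8,0,0,0,50,0,0,12,0,0,0,50,0,0,12,0,0,0])

```text
clock: 8.93
position: [653.5, -14.5, 281.3]
ee_rot: [-0.695, 0.719, -0.003, 0.004]
contact_force: [0.4, -0.3, 0.4]
gripper_width: 42.9
```

```bash
python3 - <<'E'
from meas import *
C=clouds(); s=arm.read_state(); print(s["position"],s["contact_force"],s["clock"])
for n in C: cv2.imwrite(f"pics/{n}4.png",C[n][2][:,:,::-1])
im=C["side"][2]
cv2.imwrite("pics/s4.png",cv2.resize(im[100:300,320:540,::-1],(660,600)))
P=C["side"][0]
for n in C:
  P=C[n][0]
  T=box(P,(650,40),(-15,45),(158,200)); print("spine",len(T),T.min(0),T.max(0))
  T=box(P,(650,60),(-15,45),(45,115)); print("feet",len(T),T.min(0),T.max(0))
for nm,x,y in(("bl",470,283),("br",457,-287),("jl",492,370),("jr",442,-380)):
  for n in C:
    B=box(C[n][0],(x,60),(y,45),(25,75)); print(nm,n,circ(B,30))
E
```

```text
[651.4 -14.3 276.4] [-0.7 -0.3 -1.3] 9.025
spine 179 [638.4 -40.8 158.1] [653.   12.7 193. ]
feet 314 [617.2 -43.4  49.7] [698.5  12.5 114.7]
spine 353 [638.4 -44.3 158.2] [655.1  13.7 189.8]
feet 698 [616.4 -46.1  47.6] [695.8  15.9 114.9]
bl top (array([468.5, 282. ]), np.float64(0.6103232741691482))
bl side (array([469.8, 282.1]), np.float64(1.7207872761361704))
br top (array([ 456.7, -287.9]), np.float64(4.5156806212502545))
br side (array([ 457.6, -287.4]), np.float64(0.8710184304517102))
jl top (array([494. , 374.2]), np.float64(2.4112189731477853))
jl side (array([495.7, 373.2]), np.float64(1.5478867161222776))
jr top (array([ 444.4, -381.7]), np.float64(2.7390758530838455))
jr side (array([ 445.8, -379.8]), np.float64(0.8518933892406271))
```

View pics/s4.png

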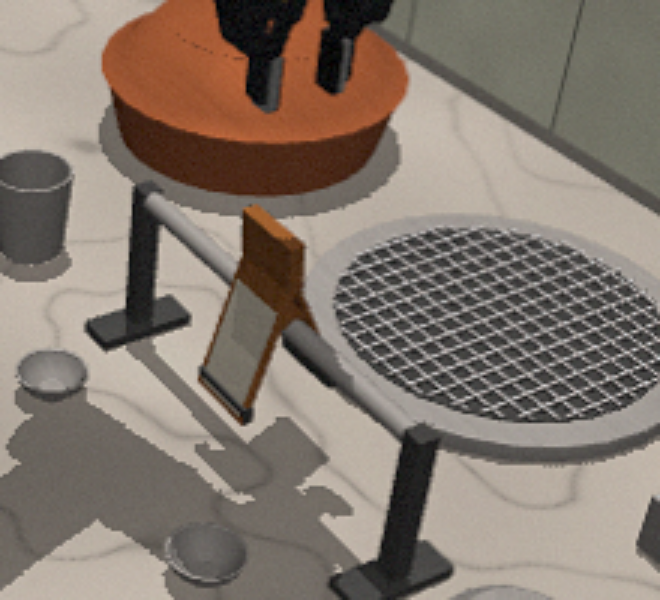

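The menu hangs astride the bar with a slight tilt of about 0.1 rad. Next is the left tray: bottle first, at pixel (206,237) in the top view, white tray on the robot's left.

>>> play_rows(motion=[100,-2.5,4.2,0,0,0,-1,100,-5,8.4,0,0,0,-2,100,-7.5,12.6,-1,0,0,-3,100,-10,16.8,-2,0,0,-4,100,-12.5,21,-4,0,0,-5])

```text
clock: 9.65
position: [525.4, 196.6, 234.7]
ee_rot: [-0.663, 0.749, -0.0, -0.0]
contact_force: [1.4, 0.6, -0.9]
gripper_width: 85.2
```

>>> play_rows(motion=[100,-2.5,4.2,-1.5,0,0,-1,100,-5.7,8.65,-3.5,0,0,-2,100,-5.7,8.65,-3.5,0,0,-2,100,-5.7,8.65,-3.5,0,0,-2])

```text
clock: 10.15
position: [469.3, 281.8, 199.8]
ee_rot: [-0.65, 0.76, -0.0, -0.001]
contact_force: [-1.0, -0.5, 0.0]
gripper_width: 85.5
```

```bash
python3 - <<'E'
from meas import *
C=clouds(); s=arm.read_state(); print(s["position"],s["contact_force"],s["clock"],s["joints"])
for n in C: cv2.imwrite(f"pics/{n}5.png",C[n][2][:,:,::-1])
im=C["side"][2]
cv2.imwrite("pics/s5.png",cv2.resize(im[60:260,180:400,::-1],(660,600)))
B=box(C["side"][0],(469,40),(282,40),(118,158)); print(B.min(0),B.max(0),B.mean(0))
E
```

```text
[470.  281.3 200.4] [-0.4  0.2  0.3] 10.25 [ 0.8  0.3 -0.2  0.  -1.1 -1. ]
[453.4 264.6 118.2] [483.6 296.4 152.9] [466.7 275.  139.2]
```

View pics/s5.png

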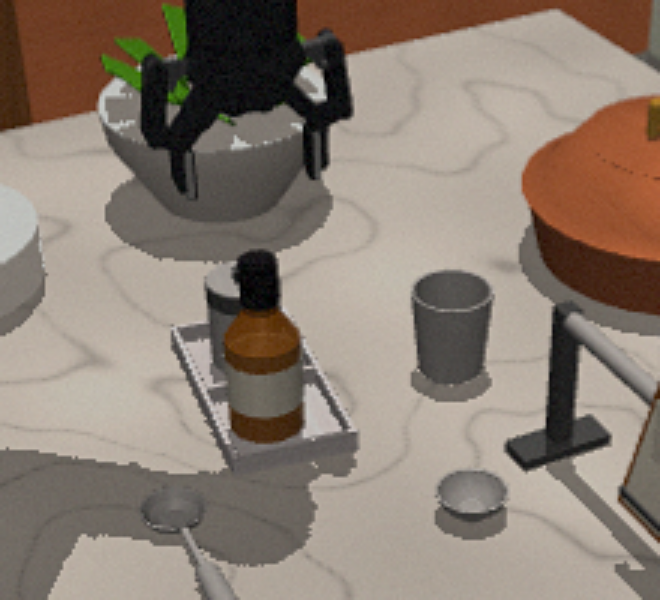

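Open jaws are straight above the black cap (cap in crop at (258,275)). Descending 8.5 cm, gripping and lifting.

>>> play_rows(motion=[100,0,0,-3,0,0,0,100,0,0,-6,0,0,0,100,0,0,-8.4,0,0,0,100,0,0,-8.5,0,0,0,100,0,0,-8.5,0,0,0])

```text
clock: 10.88
position: [470.6, 281.9, 116.4]
ee_rot: [-0.65, 0.76, -0.0, 0.001]
contact_force: [0.2, -0.2, -0.5]
gripper_width: 85.8
```

>>> play_rows(motion=[0,0,0,0,0,0,0,0,0,0,0,0,0,0,0,0,0,0,0,0,0,0,0,0,0,0,0,0,0,0,0,0,0,0,0])

```text
clock: 11.5
position: [470.0, 282.3, 115.9]
ee_rot: [-0.65, 0.76, -0.0, 0.001]
contact_force: [1.4, -0.1, 4.0]
gripper_width: 28.7
```

>>> play_rows(motion=[0,0,0,1.5,0,0,0,0,0,0,4,0,0,0,0,0,0,7,0,0,0,0,0,0,10,0,0,0,0,0,0,10,0,0,0])

```text
clock: 12.12
position: [470.2, 282.9, 217.8]
ee_rot: [-0.65, 0.76, 0.0, 0.003]
contact_force: [-0.0, -0.1, -4.1]
gripper_width: 28.5
```

>>> play_rows(motion=[0,0,-3,0,0,0,0,0,0,-6.5,0,0,0,0,0,0,-9.7,0,0,0,0,0,0,-9.7,-3,0,0,0,0,0,-9.7,-6,0,0,0])

```text
clock: 12.75
position: [468.4, 184.0, 153.6]
ee_rot: [-0.649, 0.761, 0.0, -0.001]
contact_force: [-0.3, -1.6, -3.0]
gripper_width: 28.7
```

>>> play_rows(motion=[0,0,0,-2.5,0,0,0,0,0,0,-3.8,0,0,0,0,0,0,-4.2,0,0,0,0,0,0,-4.4,0,0,0,0,0,0,-4.4,0,0,0])

```text
clock: 13.38
position: [470.0, 185.5, 112.1]
ee_rot: [-0.65, 0.76, -0.0, 0.001]
contact_force: [0.8, -0.4, -2.3]
gripper_width: 28.7
```

>>> play_rows(motion=[38,0,0,0,0,0,0,50,0,0,0,0,0,0,70,0,0,0,0,0,0,90,0,0,0,0,0,0,90,0,0,0,0,0,0])

```text
clock: 14.0
position: [469.5, 185.0, 111.3]
ee_rot: [-0.65, 0.76, -0.0, 0.0]
contact_force: [0.4, 0.0, 0.1]
gripper_width: 77.2
```

>>> play_rows(motion=[90,0,0,2,0,0,0,90,0,0,5,0,0,0,90,0,0,9,0,0,0,90,0,0,9,0,0,0])

```text
clock: 14.5
position: [471.2, 186.2, 204.6]
ee_rot: [-0.65, 0.76, -0.0, 0.004]
contact_force: [0.6, 0.7, -0.1]
gripper_width: 77.1
```

```bash
python3 - <<'E'
from meas import *
C=clouds(); s=arm.read_state(); print(s["position"],s["contact_force"],s["clock"],s["joints"])
for n in C: cv2.imwrite(f"pics/{n}6.png",C[n][2][:,:,::-1])
for n in C:
  for nm,x,y in(("bl",470,187),("jl",492,372),("jr",442,-380)):
    B=box(C[n][0],(x,60),(y,45),(25,75)); print(nm,n,len(B),circ(B,30))
E
```

```text
[469.2 184.9 201.2] [ 0.1  0.5 -0.8] 14.6 [ 0.7  0.2 -0.3 -0.  -1.  -0.9]
bl top 100 (array([468.9, 185. ]), np.float64(0.5123102073704616))meas.py:13: RuntimeWarning: Mean of empty slice.
  c0=Q[:,:2].mean(0)
  ret = um.true_divide(
Traceback (most recent call last):
  File "meas.py", line 14, in circ
    s=least_squares(lambda c:np.hypot(Q[:,0]-c[0],Q[:,1]-c[1])-r,c0,loss="soft_l1"); return s.x,np.sqrt(np.mean(s.fun**2))
ValueError: Initial guess is outside of provided bounds
```

View pics/side6.png

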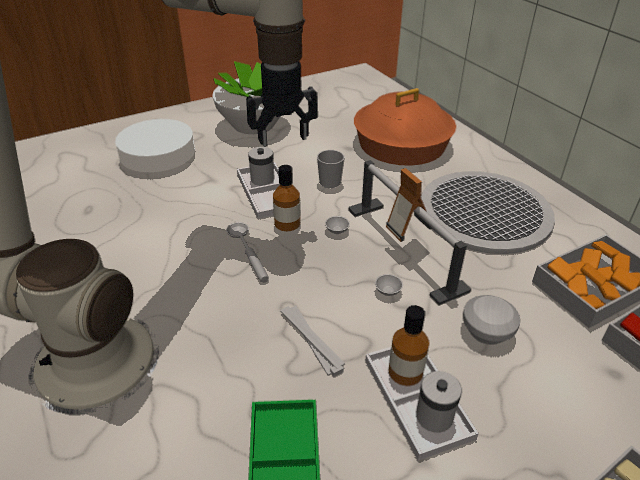

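The bottle stands on the table at (287,205), the jar is still in its compartment at (261,167), and the menu is still hanging. Re-measuring the jar.

```bash
python3 - <<'E'
from meas import *
C=clouds()
for n in C:
  for nm,x,y in(("jl",492,372),("jr",442,-380)):
    B=box(C[n][0],(x,60),(y,45),(25,75)); 
    if len(B)>9: print(nm,n,len(B),circ(B,30))
    B=box(C[n][0],(x,60),(y,45),(76,96)); 
    if len(B)>9: print("  top",n,len(B),(B.min(0)+B.max(0))/2)
E
```

```text
jr top 129 (array([ 444.5, -381.9]), np.float64(2.239159237965715))
  top top 490 [ 444.2 -380.7   86. ]
jl side 415 (array([495.2, 374.1]), np.float64(1.9548330493152446))
  top side 277 [493.2 372.5  83.8]
jr side 740 (array([ 445.8, -379.7]), np.float64(0.8284317079979949))
  top side 1094 [ 445.2 -379.8   83.6]
```

>>> play_rows(motion=[100,0.7,5,0,0,0,0,100,1.4,10,0,0,0,0,100,2,15,0,0,0,0,100,2.5,18.9,0,0,0,0,100,2.5,18.9,-2,0,0,0])

```text
clock: 15.32
position: [494.9, 377.1, 180.2]
ee_rot: [-0.651, 0.759, -0.0, 0.001]
contact_force: [-0.2, -0.9, -0.1]
gripper_width: 85.2
```

>>> play_rows(motion=[100,0,0,-3,0,0,0,100,0,0,-5,0,0,0,100,0,0,-5,0,0,0])

```text
clock: 15.7
position: [493.2, 372.6, 128.1]
ee_rot: [-0.65, 0.76, -0.0, -0.003]
contact_force: [0.6, -0.3, 1.2]
gripper_width: 85.4
```

```bash
python3 - <<'E'
from meas import *
C=clouds(); s=arm.read_state(); print(s["position"],s["contact_force"],s["clock"])
im=C["side"][2]
cv2.imwrite("pics/s7.png",cv2.resize(im[60:260,180:400,::-1],(660,600)))
E
```

```text
[494.7 374.  131.1] [ 0.1 -0.1 -0.6] 15.8
```

View pics/s7.png

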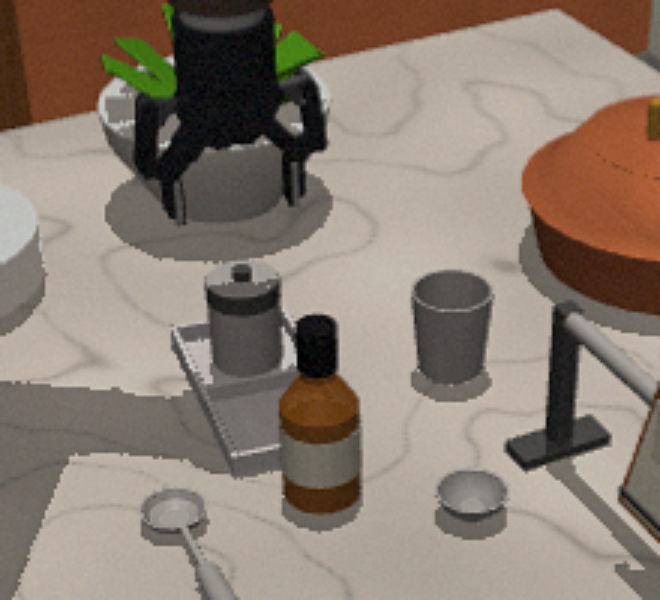

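Jaws are centred over the jar (knob at crop (241,272)). Descending 9.8 cm slowly, then gripping.

>>> play_rows(motion=[100,0,0,-2.5,0,0,0,100,0,0,-5,0,0,0,100,0,0,-7.5,0,0,0,100,0,0,-9.6,0,0,0,100,0,0,-9.8,0,0,0])

```text
clock: 16.42
position: [494.3, 373.7, 32.8]
ee_rot: [-0.65, 0.76, -0.0, -0.001]
contact_force: [-0.0, 0.8, -0.1]
gripper_width: 85.2
```

>>> play_rows(motion=[0,0,0,0,0,0,0,0,0,0,0,0,0,0,0,0,0,0,0,0,0,0,0,0,0,0,0,0])

```text
clock: 16.92
position: [495.5, 375.1, 35.3]
ee_rot: [-0.65, 0.76, 0.0, 0.002]
contact_force: [0.3, 0.6, 5.3]
gripper_width: 58.9
```

>>> play_rows(motion=[0,0,0,1,0,0,0,0,0,0,3,0,0,0,0,0,0,5,0,0,0,0,0,0,6,0,0,0])

```text
clock: 17.42
position: [494.3, 373.9, 94.1]
ee_rot: [-0.65, 0.76, 0.0, 0.0]
contact_force: [0.5, 0.4, -3.0]
gripper_width: 58.8
```

>>> play_rows(motion=[0,-0.6,-3,0,0,0,0,0,-1.3,-6.5,0,0,0,0,0,-1.95,-9.85,0,0,0,0,0,-1.95,-9.85,0,0,0,0,0,-1.95,-9.85,-2,0,0,0])

```text
clock: 18.05
position: [476.2, 276.5, 74.6]
ee_rot: [-0.65, 0.76, 0.0, 0.002]
contact_force: [0.5, 0.5, -3.5]
gripper_width: 58.8
```

>>> play_rows(motion=[0,0,0,-2,0,0,0,0,0,0,-3.2,0,0,0,0,0,0,-3.8,0,0,0,0,0,0,-3.9,0,0,0,0,0,0,-3.9,0,0,0])

```text
clock: 18.68
position: [475.1, 275.7, 35.3]
ee_rot: [-0.65, 0.76, -0.0, 0.0]
contact_force: [-3.5, -1.4, 4.2]
gripper_width: 59.3
```

```bash
python3 - <<'E'
from meas import *
C=clouds(); s=arm.read_state(); print(s["position"],s["contact_force"],s["clock"],s["gripper_width"])
im=C["side"][2]
cv2.imwrite("pics/s8.png",cv2.resize(im[60:260,180:400,::-1],(660,600)))
E
```

```text
[475.1 275.7  35.3] [-3.8 -2.1  5.3] 18.775 59.346362176241136
```

View pics/s8.png

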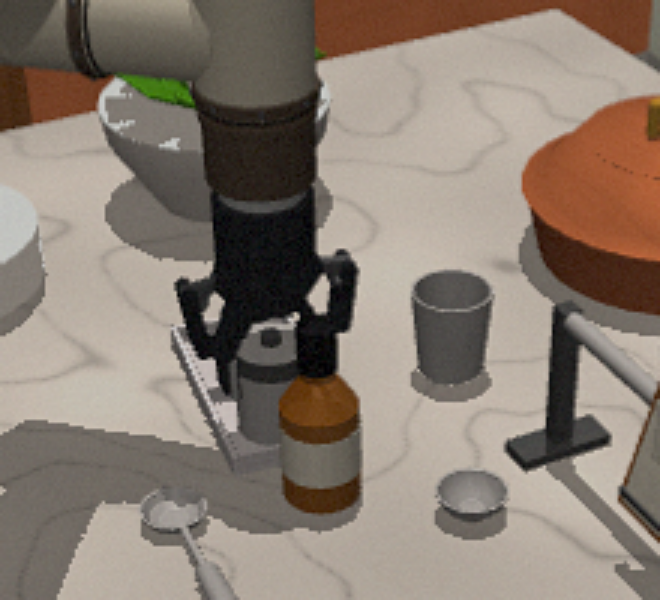

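The jar rests on the compartment floor (upward force of about 5 N). Releasing it and retreating.

>>> play_rows(motion=[75,0,0,0,0,0,0,85,0,0,0,0,0,0,100,0,0,0,0,0,0,100,0,0,0,0,0,0,100,0,0,0,0,0,0])

```text
clock: 19.4
position: [475.1, 275.6, 34.3]
ee_rot: [-0.65, 0.76, -0.0, 0.0]
contact_force: [-0.1, 1.1, -0.9]
gripper_width: 85.4
```

>>> play_rows(motion=[100,0,0,2,0,0,0,100,0,0,6,0,0,0,100,0,0,11,0,0,0,100,0,0,16.7,0,0,0,100,0,0,16.7,0,0,0])

```text
clock: 20.02
position: [477.3, 277.4, 206.8]
ee_rot: [-0.65, 0.76, 0.0, 0.006]
contact_force: [0.3, 0.0, -0.9]
gripper_width: 85.2
```

>>> play_rows(motion=[100,-0.3,-5,0,0,0,0,100,-0.6,-9.1,0,0,0,0,100,-0.6,-9.1,0,0,0,0,100,-0.6,-9.1,0,0,0,0])

```text
clock: 20.52
position: [469.0, 184.5, 200.9]
ee_rot: [-0.65, 0.76, 0.0, -0.0]
contact_force: [0.1, -0.1, -0.6]
gripper_width: 84.9
```

```bash
python3 - <<'E'
from meas import *
C=clouds(); s=arm.read_state(); print(s["position"],s["contact_force"],s["clock"],s["gripper_width"])
for n in C:
  for nm,x,y in(("bl",469,185),("jl",475,276),("jr",442,-380)):
    B=box(C[n][0],(x,45),(y,42),(25,75)); 
    if len(B)>9: print(nm,n,len(B),circ(B,30))
    B=box(C[n][0],(x,45),(y,40),(*(76,100),) if nm[0]=="j" else (120,160)); 
    if len(B)>9: print("  top",n,len(B),(B.min(0)+B.max(0))/2,B.max(0)-B.min(0))
  cv2.imwrite(f"pics/{n}9.png",C[n][2][:,:,::-1])
E
```

```text
[469.1 185.2 200.9] [-0.5 -0.7 -0.6] 20.625 85.67264212942861
bl top 100 (array([468.9, 185. ]), np.float64(0.45872399173606004))
  top top 129 [468.8 182.2 137.4] [29.1 24.4 33.2]
jl top 27 (array([473.3, 274.4]), np.float64(0.5234891050434446))
  top top 351 [467.6 275.5  85.2] [50.8 57.2 18.3]
jr top 128 (array([ 444.6, -381.9]), np.float64(0.9282938934065699))
  top top 483 [ 444.2 -380.7   86.2] [59.1 60.6 20.3]
bl side 497 (array([470.4, 185.6]), np.float64(1.6223940521813618))
  top side 228 [469.7 183.9 134.9] [29.6 31.4 29.5]
jl side 298 (array([474.4, 275.1]), np.float64(1.6965707090310538))
  top side 283 [470.7 273.2  83.5] [55.7 64.5 14.8]
jr side 732 (array([ 445.9, -379.8]), np.float64(0.8368767723503542))
  top side 1086 [ 444.4 -380.2   83.8] [62.1 61.  15.5]
```

View pics/side9.png

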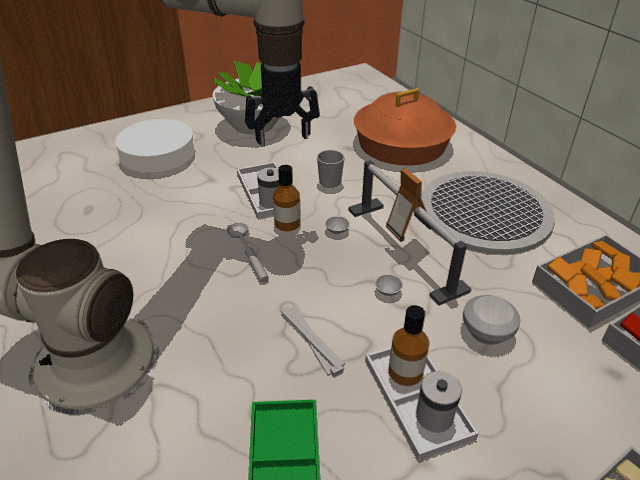

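The jar is at (474,275), on its compartment centre. The bottle is unmoved at (469.5,185), so I'm gripping it again.

>>> play_rows(motion=[100,0,0.1,-3,0,0,0,100,0,0.1,-6,0,0,0,100,0,0.1,-8.8,0,0,0,100,0,0.1,-8.9,0,0,0,100,0,0.1,-8.9,0,0,0])

```text
clock: 21.25
position: [469.7, 186.4, 113.0]
ee_rot: [-0.65, 0.76, -0.0, 0.001]
contact_force: [-0.1, 0.7, 0.1]
gripper_width: 85.5
```

>>> play_rows(motion=[0,0,0,0,0,0,0,0,0,0,0,0,0,0,0,0,0,0,0,0,0,0,0,0,0,0,0,0,0,0,0,0,0,0,0])

```text
clock: 21.88
position: [469.6, 185.8, 113.0]
ee_rot: [-0.65, 0.76, -0.0, 0.001]
contact_force: [1.7, -1.3, 3.5]
gripper_width: 28.6
```

>>> play_rows(motion=[0,0,0,1.5,0,0,0,0,0,0,5,0,0,0,0,0,0,9,0,0,0,0,0,0,11.8,0,0,0,0,0,0,11.8,0,0,0])

```text
clock: 22.5
position: [469.4, 186.1, 231.4]
ee_rot: [-0.65, 0.76, 0.0, 0.002]
contact_force: [-0.3, 0.8, -3.3]
gripper_width: 28.9
```

>>> play_rows(motion=[0,0.5,4.5,0,0,0,0,0,1,9,0,0,0,0,0,1.5,13.5,0,0,0,0,0,2.1,18.6,0,0,0,0,0,2.1,18.6,0,0,0,0])

```text
clock: 23.12
position: [488.9, 373.9, 225.9]
ee_rot: [-0.651, 0.759, 0.0, -0.003]
contact_force: [-0.2, -0.8, -4.1]
gripper_width: 28.9
```

```bash
python3 - <<'E'
from meas import *
C=clouds(); s=arm.read_state(); print(s["position"],s["contact_force"],s["clock"],s["gripper_width"])
im=C["side"][2]
cv2.imwrite("pics/s10.png",cv2.resize(im[60:260,180:400,::-1],(660,600)))
E
```

```text
[488.7 370.9 227. ] [ 0.   0.5 -2.6] 23.225 28.72211328737981
```

View pics/s10.png

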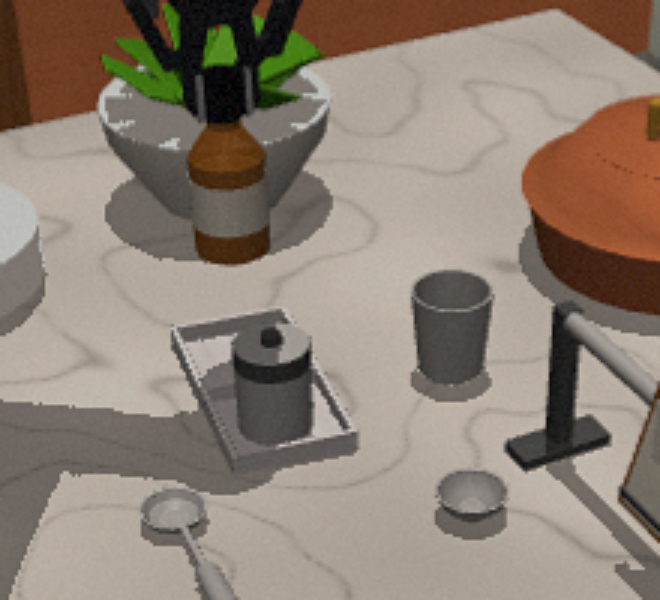

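>>> play_rows(motion=[0,0.1,0,-3.5,0,0,0,0,0.1,0,-7,0,0,0,0,0.1,0,-10,0,0,0,0,0.1,0,-12.5,0,0,0,0,0.1,0,-12.8,0,0,0])

```text
clock: 23.85
position: [494.2, 372.2, 112.2]
ee_rot: [-0.651, 0.759, -0.002, 0.005]
contact_force: [-10.7, -4.8, 44.5]
gripper_width: 28.6
```

>>> play_rows(motion=[0,0,0,-0.3,0,0,0,0,0,0,-0.6,0,0,0,0,0,0,-0.9,0,0,0,0,0,0,-0.9,0,0,0])

```text
clock: 24.35
position: [495.0, 373.3, 112.2]
ee_rot: [-0.652, 0.758, -0.002, 0.008]
contact_force: [-19.8, -9.0, 69.1]
gripper_width: 28.4
```

>>> play_rows(motion=[0,0,0,0.8,0,0,0,0,0,0,0.8,0,0,0])

```text
clock: 24.6
position: [493.9, 372.0, 112.3]
ee_rot: [-0.651, 0.759, -0.001, 0.006]
contact_force: [-8.8, -5.0, 38.3]
gripper_width: 28.6
```

```bash
python3 - <<'E'
from meas import *
C=clouds(); s=arm.read_state(); print(s["position"],s["contact_force"],s["clock"],s["gripper_width"])
im=C["side"][2]
cv2.imwrite("pics/s11.png",cv2.resize(im[60:260,180:400,::-1],(660,600)))
E
```

```text
[493.9 372.  112.2] [-9.  -5.2 37.9] 24.7 28.599809299624667
```

View pics/s11.png

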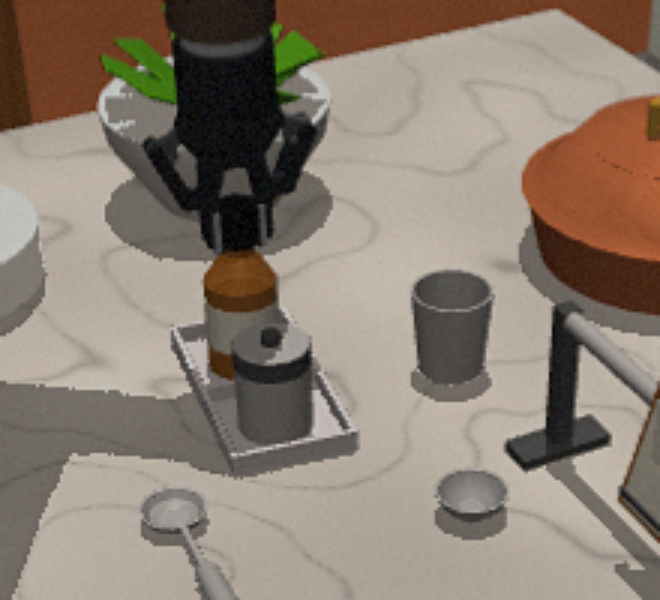

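>>> play_rows(motion=[0,0,0,0.5,0,0,0,0,0,0,0.9,0,0,0,0,0,0,0.9,0,0,0])

```text
clock: 25.08
position: [492.0, 371.2, 112.4]
ee_rot: [-0.65, 0.76, -0.0, 0.002]
contact_force: [-1.9, -0.5, 10.9]
gripper_width: 28.8
```

>>> play_rows(motion=[0,0,0,0.3,0,0,0,0,0,0,0.3,0,0,0,0,0,0,0.3,0,0,0])

```text
clock: 25.45
position: [490.5, 370.8, 112.8]
ee_rot: [-0.65, 0.76, -0.0, -0.001]
contact_force: [-1.6, 0.0, 2.1]
gripper_width: 28.5
```

I overshot the lowering through an arithmetic slip: 12.8 cm where 11.4 was right. It is now unloaded and the bottle is at rest on the floor, so I can release it.

>>> play_rows(motion=[38,0,0,0,0,0,0,50,0,0,0,0,0,0,70,0,0,0,0,0,0,90,0,0,0,0,0,0,90,0,0,0,0,0,0])

```text
clock: 26.08
position: [491.0, 371.6, 113.3]
ee_rot: [-0.65, 0.76, 0.0, 0.0]
contact_force: [0.4, 0.6, 0.0]
gripper_width: 76.8
```

>>> play_rows(motion=[90,0,0,2,0,0,0,90,0,0,5,0,0,0,90,0,0,10,0,0,0,90,0,0,13,0,0,0,90,0,0,13,0,0,0])

```text
clock: 26.7
position: [492.0, 372.5, 246.8]
ee_rot: [-0.65, 0.76, 0.0, 0.003]
contact_force: [-0.0, 0.0, -0.0]
gripper_width: 76.6
```

>>> play_rows(motion=[90,0,-6,0,0,0,0,90,0,-12,0,0,0,0,90,0,-18,0,0,0,0,90,0,-24,0,0,0,0,90,0,-30,0,0,0,0])

```text
clock: 27.32
position: [490.1, 69.6, 242.3]
ee_rot: [-0.65, 0.76, 0.0, -0.001]
contact_force: [0.7, -0.5, 0.4]
gripper_width: 76.9
```

```bash
python3 - <<'E'
from meas import *
C=clouds(); s=arm.read_state(); print(s["position"],s["contact_force"],s["clock"],s["gripper_width"])
for n in C:
  for nm,x,y in(("bl",491,371),("jl",475,276),("br",457,-287),("jr",442,-380)):
    B=box(C[n][0],(x,45),(y,42),(25,75)); 
    if len(B)>9: print(nm,n,len(B),circ(B,30))
    B=box(C[n][0],(x,45),(y,40),(*(76,100),) if nm[0]=="j" else (120,160)); 
    if len(B)>9: print("  top",n,len(B),(B.min(0)+B.max(0))/2,B.max(0)-B.min(0))
  T=box(C[n][0],(650,40),(-15,45),(158,200)); print("spine",len(T),T.min(0),T.max(0))
  T=box(C[n][0],(650,60),(-15,45),(45,115)); print("feet",len(T),T.min(0),T.max(0))
  cv2.imwrite(f"pics/{n}12.png",C[n][2][:,:,::-1])
E
```

```text
[489.5  67.  242.4] [ 0.4  0.9 -0.3] 27.425 76.84745696907115
jl top 58 (array([472.9, 274.8]), np.float64(0.6270544340331865))
  top top 44 [467.6 250.9  82.2] [22.6 13.2 12.5]
br top 119 (array([ 456.6, -287.8]), np.float64(0.5370353810125674))
  top top 176 [ 456.3 -286.9  138.3] [29.2 28.8 36.2]
jr top 127 (array([ 444.4, -381.8]), np.float64(0.9382234648509453))
  top top 486 [ 444.  -379.8   85.6] [58.7 59.9 18.9]
spine 195 [638.5 -40.8 158.2] [652.6  12.7 193.8]
feet 330 [616.1 -43.6  50.3] [696.8  12.5 114.8]
bl side 287 (array([485.5, 368.1]), np.float64(1.9123748590745822))
  top side 204 [485.1 365.1 137. ] [30.2 32.4 32.7]
jl side 456 (array([474.5, 275.5]), np.float64(1.787290510058328))
  top side 321 [474.1 273.3  84. ] [60.5 64.9 15.8]
br side 719 (array([ 457.7, -287.4]), np.float64(0.9169061323073505))
  top side 476 [ 457.5 -288.1  137.1] [32.5 29.7 34.1]
jr side 738 (array([ 445.9, -379.8]), np.float64(0.8260794132023487))
  top side 1082 [ 444.6 -380.2   84.4] [60.9 60.7 16.8]
spine 347 [638.3 -44.6 158.3] [654.9  13.  189.8]
feet 698 [615.2 -47.6  47. ] [695.7  17.  114.9]
```

View pics/side12.png

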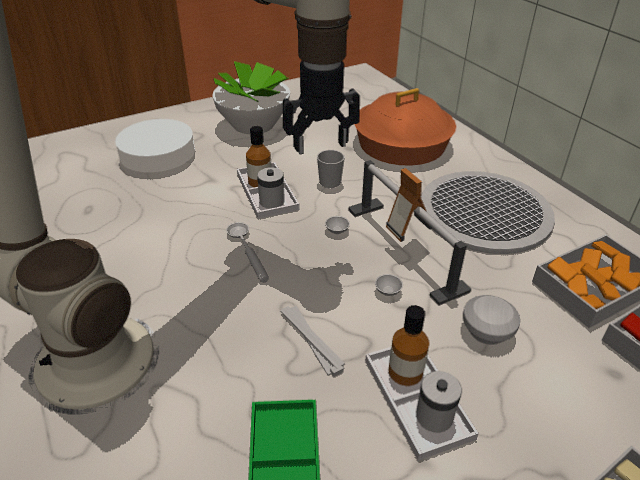

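View pics/top12.png

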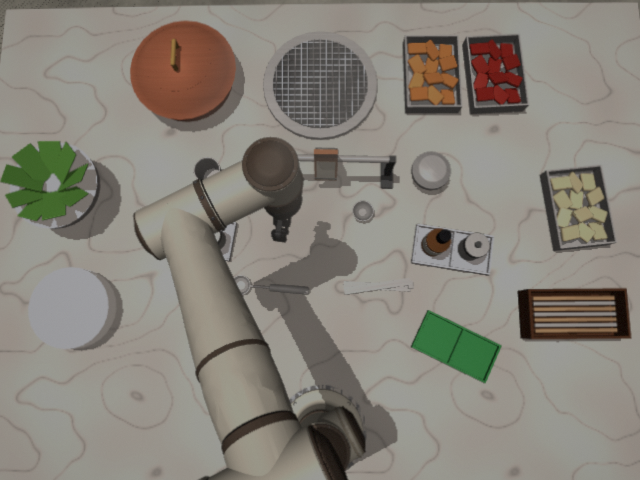

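The left tray is done: bottle about 6 mm off its centre, jar about 1 mm off. The menu is steady. Next is the right-hand tray, which is the white one at (452,249) in the top view; the green one at (457,346) is the decoy. Bottle at (438,241).

>>> play_rows(motion=[100,-0.3,-5,0,0,0,0,100,-0.8,-10.5,0,0,0,0,100,-1.4,-16,-0.5,0,0,0,100,-1.8,-21.5,-1,0,0,0,100,-2.3,-27,-2,0,0,0])

```text
clock: 28.05
position: [467.9, -199.7, 222.7]
ee_rot: [-0.65, 0.76, 0.0, 0.0]
contact_force: [0.8, 0.3, 0.3]
gripper_width: 85.5
```

>>> play_rows(motion=[100,-0.5,-4.5,-1,0,0,0,100,-1,-8.9,-2.3,0,0,0,100,-1,-8.9,-2.3,0,0,0,100,-1,-8.9,-2.3,0,0,0])

```text
clock: 28.55
position: [457.9, -287.0, 199.6]
ee_rot: [-0.65, 0.76, 0.001, -0.0]
contact_force: [0.6, -0.1, 0.4]
gripper_width: 85.9
```

```bash
python3 - <<'E'
from meas import *
C=clouds(); s=arm.read_state(); print(s["position"],s["contact_force"],s["clock"],s["gripper_width"],s["joints"])
n="side"
for nm,x,y in(("br",457,-287),("jr",442,-380)):
    B=box(C[n][0],(x,45),(y,42),(25,75)); 
    if len(B)>9: print(nm,n,len(B),circ(B,30))
cv2.imwrite(f"pics/{n}13.png",cv2.resize(C[n][2][200:460,290:550,::-1],(600,600)))
E
```

```text
[ 458.4 -286.5  200.4] [ 0.7 -0.2  0.5] 28.65 85.69431844793912 [-0.3  0.3 -0.2 -0.  -1.1  0.1]
br side 717 (array([ 457.7, -287.4]), np.float64(0.8483651023814806))
jr side 745 (array([ 445.9, -379.8]), np.float64(0.8491806141738596))
```

View pics/side13.png

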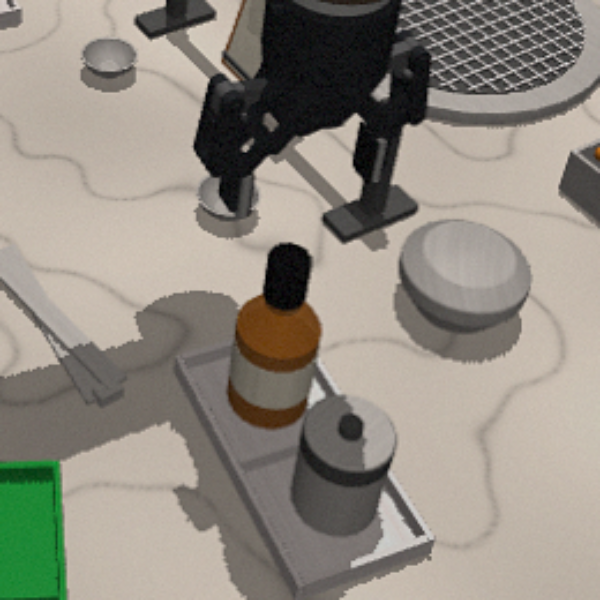

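The crop shows the jaws over the cap (287,275) in the white tray, with the jar beside it and the green decoy at the lower left. Going down.

>>> play_rows(motion=[100,0,-0.1,-3,0,0,0,100,0,-0.1,-6,0,0,0,100,0,-0.1,-8.3,0,0,0,100,0,-0.1,-8.4,0,0,0,100,0,-0.1,-8.4,0,0,0])

```text
clock: 29.28
position: [459.0, -288.2, 117.5]
ee_rot: [-0.65, 0.76, -0.001, 0.0]
contact_force: [0.0, 0.2, -0.3]
gripper_width: 85.1
```

>>> play_rows(motion=[0,0,0,0,0,0,0,0,0,0,0,0,0,0,0,0,0,0,0,0,0,0,0,0,0,0,0,0,0,0,0,0,0,0,0])

```text
clock: 29.9
position: [458.3, -288.8, 116.9]
ee_rot: [-0.65, 0.76, -0.001, 0.0]
contact_force: [-0.2, -0.1, 4.5]
gripper_width: 28.9
```

>>> play_rows(motion=[0,0,0,1.5,0,0,0,0,0,0,4,0,0,0,0,0,0,7,0,0,0,0,0,0,10,0,0,0,0,0,0,10,0,0,0])

```text
clock: 30.52
position: [459.2, -288.8, 218.8]
ee_rot: [-0.65, 0.76, -0.002, 0.001]
contact_force: [-0.0, -0.8, -2.0]
gripper_width: 28.6
```

>>> play_rows(motion=[0,0,4,0,0,0,0,0,0,8,0,0,0,0,0,0,11.5,0,0,0,0,0,0,11.5,-3,0,0,0,0,0,11.5,-6,0,0,0])

```text
clock: 31.15
position: [457.0, -172.6, 154.6]
ee_rot: [-0.65, 0.76, 0.001, -0.0]
contact_force: [-0.8, 0.2, -2.6]
gripper_width: 28.6
```

>>> play_rows(motion=[0,0,0,-2.5,0,0,0,0,0,0,-3.8,0,0,0,0,0,0,-4.1,0,0,0,0,0,0,-4.3,0,0,0,0,0,0,-4.3,0,0,0])

```text
clock: 31.78
position: [458.5, -173.5, 113.9]
ee_rot: [-0.65, 0.76, -0.0, 0.0]
contact_force: [0.2, 0.1, -2.2]
gripper_width: 29.0
```

>>> play_rows(motion=[0,0,0,-0.1,0,0,0,0,0,0,-0.15,0,0,0,0,0,0,-0.15,0,0,0])

```text
clock: 32.15
position: [458.5, -173.6, 112.9]
ee_rot: [-0.65, 0.76, -0.001, 0.0]
contact_force: [-0.5, 0.8, 5.9]
gripper_width: 28.6
```

>>> play_rows(motion=[38,0,0,0,0,0,0,50,0,0,0,0,0,0,70,0,0,0,0,0,0,90,0,0,0,0,0,0,90,0,0,0,0,0,0])

```text
clock: 32.78
position: [458.0, -173.5, 111.7]
ee_rot: [-0.65, 0.76, 0.0, -0.0]
contact_force: [-0.4, 0.2, 0.5]
gripper_width: 76.6
```

>>> play_rows(motion=[90,0,0,2,0,0,0,90,0,0,5,0,0,0,90,0,0,9,0,0,0,90,0,0,9,0,0,0])

```text
clock: 33.28
position: [460.1, -173.8, 205.1]
ee_rot: [-0.65, 0.76, -0.003, 0.003]
contact_force: [0.1, 0.2, -0.9]
gripper_width: 76.9
```

```bash
python3 - <<'E'
from meas import *
C=clouds(); s=arm.read_state(); print(s["position"],s["contact_force"],s["clock"],s["gripper_width"])
for n in C:
  for nm,x,y in(("br",458,-173),("jr",442,-380)):
    B=box(C[n][0],(x,45),(y,42),(25,75)); 
    if len(B)>9: print(nm,n,len(B),circ(B,30))
n="side"
cv2.imwrite(f"pics/{n}14.png",C[n][2][:,:,::-1])
E
```

```text
[ 457.7 -173.3  201.7] [-0.1 -0.1  0.1] 33.375 76.83209528329894
br top 80 (array([ 457.2, -172.7]), np.float64(0.4146696209736196))
jr top 126 (array([ 444.6, -381.6]), np.float64(0.8720659828923915))
br side 662 (array([ 458.1, -172.2]), np.float64(1.0383840054596938))
jr side 734 (array([ 445.9, -379.8]), np.float64(0.8522051220126555))
```

View pics/side14.png

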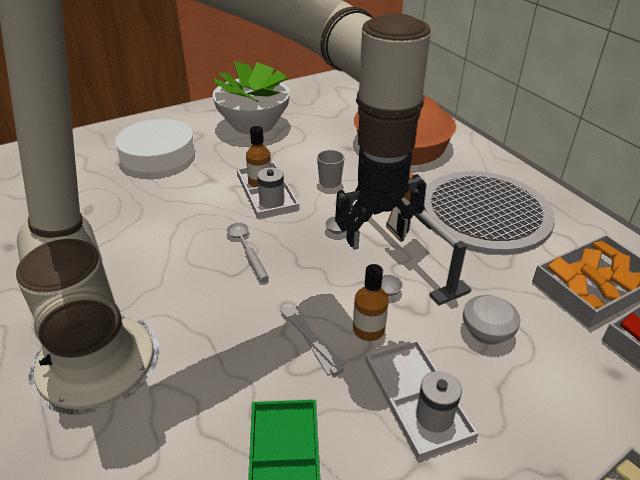

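The right bottle stands at (370,310) on the table, clear of the tongs and dish. The jar is still in the tray at (440,400). Moving to the jar now.

>>> play_rows(motion=[100,-0.3,-5,0,0,0,0,100,-0.6,-10,0,0,0,0,100,-0.9,-15,0,0,0,0,100,-1.25,-20.7,0,0,0,0,100,-1.25,-20.7,-2,0,0,0])

```text
clock: 34.0
position: [445.0, -383.9, 180.5]
ee_rot: [-0.648, 0.762, -0.0, -0.0]
contact_force: [-0.7, 0.6, -0.7]
gripper_width: 85.8
```

>>> play_rows(motion=[100,0,0,-3,0,0,0,100,0,0,-5,0,0,0,100,0,0,-5,0,0,0])

```text
clock: 34.38
position: [443.6, -379.5, 128.6]
ee_rot: [-0.65, 0.76, 0.003, -0.001]
contact_force: [-0.3, 0.3, 0.7]
gripper_width: 85.2
```

```bash
python3 - <<'E'
from meas import *
C=clouds(); s=arm.read_state(); print(s["position"],s["contact_force"],s["clock"])
n="side"
B=box(C[n][0],(445,45),(-380,42),(25,75)); print(circ(B,30))
cv2.imwrite("pics/s15.png",cv2.resize(C[n][2][200:460,290:550,::-1],(600,600)))
E
```

```text
[ 445.4 -380.5  131.5] [-0.4  0.   0.1] 34.475
(array([ 445.9, -379.8]), np.float64(0.8520880084280185))
```

View pics/s15.png

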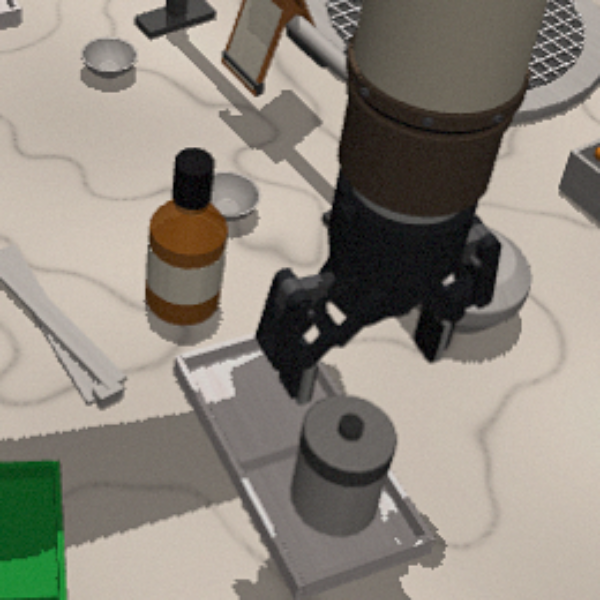

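The jaws are above the jar (knob at crop (351,427)). Descending, gripping and lifting.

>>> play_rows(motion=[100,0,0,-2.5,0,0,0,100,0,0,-5,0,0,0,100,0,0,-7.5,0,0,0,100,0,0,-9.6,0,0,0,100,0,0,-9.8,0,0,0])

```text
clock: 35.1
position: [445.2, -380.3, 33.3]
ee_rot: [-0.65, 0.76, 0.001, -0.0]
contact_force: [-1.0, -0.1, 0.6]
gripper_width: 85.5
```

>>> play_rows(motion=[0,0,0,0,0,0,0,0,0,0,0,0,0,0,0,0,0,0,0,0,0,0,0,0,0,0,0,0])

```text
clock: 35.6
position: [446.7, -381.1, 35.6]
ee_rot: [-0.65, 0.76, -0.002, 0.0]
contact_force: [0.7, 1.0, 5.9]
gripper_width: 58.7
```

>>> play_rows(motion=[0,0,0,1,0,0,0,0,0,0,3,0,0,0,0,0,0,5,0,0,0,0,0,0,6,0,0,0])

```text
clock: 36.1
position: [445.5, -380.5, 94.8]
ee_rot: [-0.65, 0.76, -0.0, 0.0]
contact_force: [0.4, 0.2, -2.2]
gripper_width: 59.2
```

>>> play_rows(motion=[0,0.2,3,0,0,0,0,0,0.4,6,0,0,0,0,0,0.7,9.1,0,0,0,0,0,0.7,9.1,0,0,0,0,0,0.7,9.1,-2,0,0,0])

```text
clock: 36.72
position: [453.8, -289.9, 75.0]
ee_rot: [-0.65, 0.76, -0.002, 0.001]
contact_force: [0.2, -0.3, -2.3]
gripper_width: 59.2
```

>>> play_rows(motion=[0,0,0,-2,0,0,0,0,0,0,-3.2,0,0,0,0,0,0,-3.8,0,0,0,0,0,0,-3.9,0,0,0,0,0,0,-3.9,0,0,0])

```text
clock: 37.35
position: [452.5, -289.9, 35.6]
ee_rot: [-0.65, 0.76, -0.0, 0.0]
contact_force: [-1.8, -0.2, 3.3]
gripper_width: 59.0
```

>>> play_rows(motion=[75,0,0,0,0,0,0,85,0,0,0,0,0,0,100,0,0,0,0,0,0,100,0,0,0,0,0,0,100,0,0,0,0,0,0])

```text
clock: 37.98
position: [452.5, -289.5, 34.8]
ee_rot: [-0.65, 0.76, -0.0, 0.0]
contact_force: [0.1, 0.1, 0.1]
gripper_width: 85.6
```

>>> play_rows(motion=[100,0,0,2,0,0,0,100,0,0,6,0,0,0,100,0,0,11,0,0,0,100,0,0,16.7,0,0,0,100,0,0,16.7,0,0,0])

```text
clock: 38.6
position: [455.2, -290.6, 207.2]
ee_rot: [-0.65, 0.76, -0.005, 0.003]
contact_force: [0.1, 0.3, -0.4]
gripper_width: 85.2
```

>>> play_rows(motion=[100,0.3,5,0,0,0,0,100,0.5,10,0,0,0,0,100,0.5,11.7,0,0,0,0,100,0.5,11.7,0,0,0,0,100,0.5,11.7,0,0,0,0])

```text
clock: 39.22
position: [457.5, -173.0, 201.4]
ee_rot: [-0.65, 0.76, 0.0, -0.0]
contact_force: [-0.2, 0.2, -0.6]
gripper_width: 85.2
```

```bash
python3 - <<'E'
from meas import *
C=clouds(); s=arm.read_state(); print(s["position"],s["contact_force"],s["clock"],s["gripper_width"])
for n in C:
  for nm,x,y in(("br",458,-173),("jr",452,-290)):
    B=box(C[n][0],(x,45),(y,42),(25,75)); 
    if len(B)>9: print(nm,n,len(B),circ(B,30))
n="side"
cv2.imwrite(f"pics/{n}16.png",C[n][2][:,:,::-1])
E
```

```text
[ 457.4 -173.3  201.5] [-0.4 -0.1  0.2] 39.325 85.19616498024327
br top 81 (array([ 457.1, -172.7]), np.float64(0.4841054541288661))
jr top 107 (array([ 451.2, -290.3]), np.float64(0.72769546378809))
br side 661 (array([ 458.1, -172.2]), np.float64(1.0182675080991592))
jr side 695 (array([ 452.2, -289.4]), np.float64(0.8500718904798817))
```

View pics/side16.png

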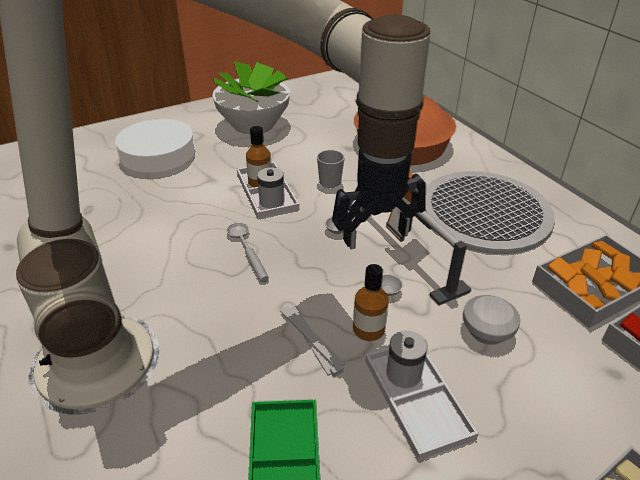

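The right jar is on its new centre and the bottle is unmoved at (370,310). Picking up the bottle.

>>> play_rows(motion=[100,0,0.1,-3,0,0,0,100,0,0.1,-6,0,0,0,100,0,0.1,-8.7,0,0,0,100,0,0.1,-8.8,0,0,0,100,0,0.1,-8.8,0,0,0])

```text
clock: 39.95
position: [458.2, -172.1, 114.6]
ee_rot: [-0.65, 0.76, -0.001, 0.0]
contact_force: [-0.4, -0.4, 0.2]
gripper_width: 85.4
```

>>> play_rows(motion=[0,0,0,0,0,0,0,0,0,0,0,0,0,0,0,0,0,0,0,0,0,0,0,0,0,0,0,0,0,0,0,0,0,0,0])

```text
clock: 40.58
position: [458.2, -171.6, 114.5]
ee_rot: [-0.65, 0.76, -0.001, 0.0]
contact_force: [0.8, 0.4, 4.1]
gripper_width: 28.1
```

>>> play_rows(motion=[0,0,0,1.5,0,0,0,0,0,0,5,0,0,0,0,0,0,9,0,0,0,0,0,0,11.8,0,0,0,0,0,0,11.8,0,0,0])

```text
clock: 41.2
position: [458.0, -171.4, 233.0]
ee_rot: [-0.65, 0.76, -0.001, 0.001]
contact_force: [0.9, -0.6, -3.4]
gripper_width: 28.7
```

>>> play_rows(motion=[0,-0.5,-5,0,0,0,0,0,-1,-10,0,0,0,0,0,-1.5,-15,0,0,0,0,0,-2.1,-21.2,0,0,0,0,0,-2.1,-21.2,0,0,0,0])

```text
clock: 41.82
position: [434.4, -386.1, 228.0]
ee_rot: [-0.648, 0.762, 0.003, -0.001]
contact_force: [-0.8, 0.5, -3.2]
gripper_width: 28.5
```

>>> play_rows(motion=[0,0,0,0,0,0,0,0,0,0,0,0,0,0])

```text
clock: 42.08
position: [436.3, -382.2, 230.9]
ee_rot: [-0.65, 0.76, 0.001, -0.0]
contact_force: [0.2, 0.5, -2.9]
gripper_width: 28.3
```

```bash
python3 - <<'E'
from meas import *
C=clouds(); s=arm.read_state(); print(s["position"],s["contact_force"],s["clock"])
n="side"
B=box(C[n][0],(436,50),(-385,42),(130,185)); print(circ(B,30))
cv2.imwrite("pics/s17.png",cv2.resize(C[n][2][200:460,290:550,::-1],(600,600)))
E
```

```text
[ 436.7 -382.3  231.7] [ 0.2 -0.2 -2.8] 42.175
(array([ 435.7, -384.4]), np.float64(0.8264335934108793))
```

View pics/s17.png

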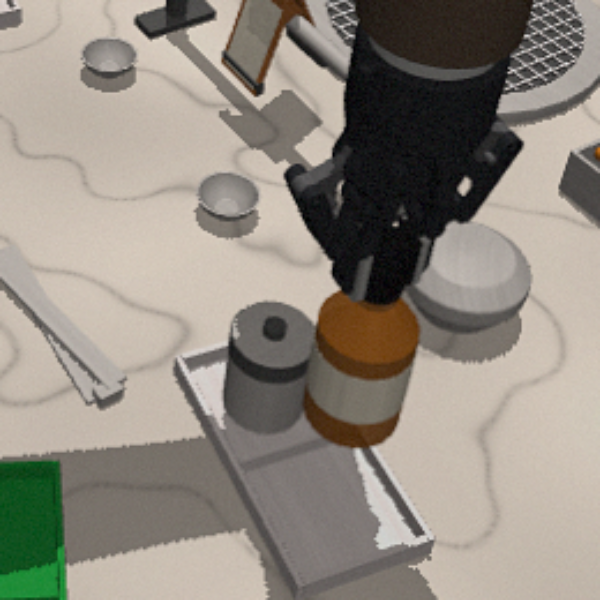

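Bottle is over the far compartment, clear of the jar. Lowering 11.2 cm (231 → about 119), then easing down by force.

>>> play_rows(motion=[0,0,-0.1,-3.5,0,0,0,0,0,-0.1,-7,0,0,0,0,0,-0.1,-9.5,0,0,0,0,0,-0.1,-10.8,0,0,0,0,0,-0.1,-11.1,0,0,0])

```text
clock: 42.8
position: [436.7, -384.0, 120.6]
ee_rot: [-0.65, 0.76, 0.0, -0.0]
contact_force: [0.4, -0.8, -1.2]
gripper_width: 28.4
```

>>> play_rows(motion=[0,0,0,-0.1,0,0,0,0,0,0,-0.1,0,0,0])

```text
clock: 43.05
position: [437.1, -384.8, 120.8]
ee_rot: [-0.65, 0.76, -0.001, 0.0]
contact_force: [0.4, -0.2, -1.5]
gripper_width: 28.7
```

>>> play_rows(motion=[0,0,0,-0.2,0,0,0,0,0,0,-0.2,0,0,0,0,0,0,-0.2,0,0,0])

```text
clock: 43.42
position: [437.0, -385.0, 118.8]
ee_rot: [-0.65, 0.76, -0.001, 0.0]
contact_force: [-0.9, -0.4, 2.7]
gripper_width: 28.7
```

>>> play_rows(motion=[38,0,0,0,0,0,0,50,0,0,0,0,0,0,70,0,0,0,0,0,0,90,0,0,0,0,0,0,90,0,0,0,0,0,0])

```text
clock: 44.05
position: [436.5, -384.5, 117.8]
ee_rot: [-0.65, 0.76, 0.0, -0.0]
contact_force: [0.3, 0.2, -0.1]
gripper_width: 76.7
```

>>> play_rows(motion=[90,0,0,2,0,0,0,90,0,0,5,0,0,0,90,0,0,9,0,0,0,90,0,0,13,0,0,0,90,0,0,13,0,0,0])

```text
clock: 44.68
position: [438.0, -385.6, 251.9]
ee_rot: [-0.65, 0.76, -0.004, 0.001]
contact_force: [-0.0, 0.5, 0.4]
gripper_width: 76.7
```

>>> play_rows(motion=[90,-3,4,1,0,0,0,90,-5,9,2,0,0,0,90,-7,14,3,0,0,0,90,-7,18,3,0,0,0,90,-7,18,3,0,0,0])

```text
clock: 45.3
position: [365.8, -202.6, 277.7]
ee_rot: [-0.651, 0.759, 0.0, 0.0]
contact_force: [0.2, -1.0, 0.1]
gripper_width: 76.7
```

```bash
python3 - <<'E'
from meas import *
C=clouds(); s=arm.read_state(); print(s["position"],s["contact_force"],s["clock"],s["gripper_width"])
for n in C:
  for nm,x,y in(("bl",486,368),("jl",475,276),("br",437,-385),("jr",452,-290)):
    B=box(C[n][0],(x,45),(y,42),(25,75)); 
    if len(B)>9: print(nm,n,len(B),circ(B,30))
    B=box(C[n][0],(x,45),(y,40),(*(76,100),) if nm[0]=="j" else (120,160)); 
    if len(B)>9: print("  top",n,len(B),(B.min(0)+B.max(0))/2,B.max(0)-B.min(0))
  T=box(C[n][0],(650,40),(-15,45),(158,200)); 
  if len(T): print("spine",len(T),T.min(0),T.max(0))
  T=box(C[n][0],(650,60),(-15,45),(45,115)); 
  if len(T): print("feet",len(T),T.min(0),T.max(0))
  cv2.imwrite(f"pics/{n}18.png",C[n][2][:,:,::-1])
E
```

```text
[ 366.4 -204.3  277.5] [0.7 0.2 0.2] 45.4 76.91739599273215
bl top 155 (array([484.1, 367.5]), np.float64(1.3949846880655041))
  top top 181 [483.8 367.4 139.1] [28.5 29.8 37.4]
jl top 109 (array([473. , 274.7]), np.float64(0.7423389578977982))
  top top 483 [472.2 274.1  85.1] [59.8 60.3 18.1]
spine 193 [638.5 -40.9 161.2] [652.5  12.8 194.8]
feet 331 [616.5 -43.5  48.6] [697.8  12.5 114.8]
bl side 284 (array([485.6, 367.7]), np.float64(2.1079343752721593))
  top side 206 [484.1 365.1 136.5] [30.7 33.7 32.8]
jl side 449 (array([474.2, 275.4]), np.float64(1.64709640564016))
  top side 322 [472.8 272.9  84.5] [61.1 63.1 16.9]
br side 776 (array([ 436.3, -387.8]), np.float64(0.8196212126395934))
  top side 547 [ 435.4 -388.7  137.1] [30.3 30.1 33.8]
jr side 702 (array([ 452.3, -289.4]), np.float64(0.861082202205468))
  top side 913 [ 450.8 -289.5   84.4] [60.  62.2 16.7]
spine 357 [638.3 -44.8 158. ] [655.9  14.8 189.7]
feet 702 [615.9 -46.8  46.4] [696.9  16.4 114.9]
```

View pics/side18.png

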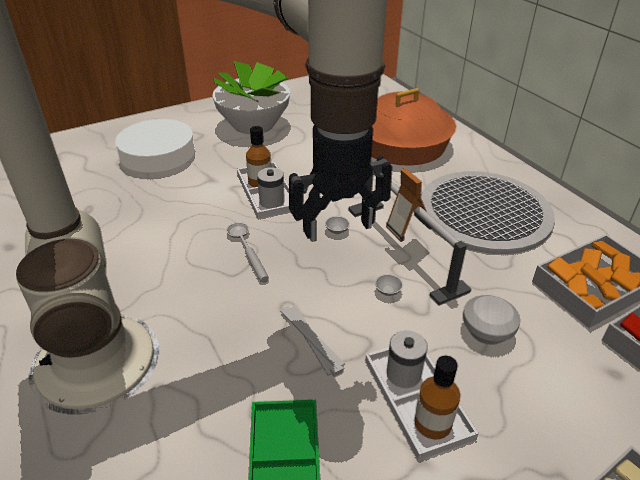

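View pics/top18.png

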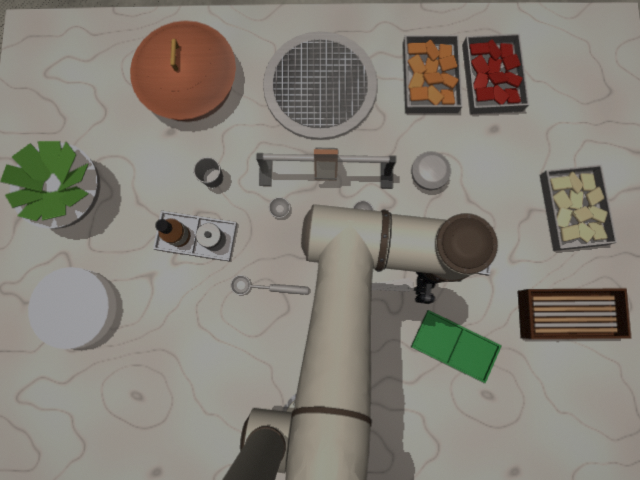

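All items are in place and the robot is clear of everything, so I'm handing the job in.

```bash
python3 -c "
from bench import arm
print(arm.job_done()); print(arm.read_state()['clock'])"
```

```text
the job is handed in; nothing more can be done
None
the job is handed in; nothing more can be done
```

The table is ready and the job was handed in at about 45 s of the 210 s allowed; no verdict was reported. I hung the one menu that was present astride the rail. On both white trays I swapped the bottle and the jar, each time parking the bottle on bare table for a moment. The green tray was not touched.

**Last checks, from both cameras just before handing in:**
- **Menu:** it was steady on the rail at its middle, tilted about 0.1 rad. The bar was within a few millimetres of the saddle point.
- **Left tray:** the bottle was about 7 mm from its new compartment centre and the jar about 2 mm.
- **Right tray:** the bottle was about 3 mm off and the jar about 1 mm. The arm hid this tray from the top camera, so these two come from the side camera only.
- **Other tableware:** it looked unmoved in the pictures; I did not re-measure it. No knocked item was seen.

**One slip:** I lowered the left bottle too far through an arithmetic error, pressing it on the tray floor with about 69 N at the wrist (limit 120 N). The cap slid a few millimetres in the jaws. I eased off before releasing, and the bottle then stood upright.

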